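# Find the high spot of a centrifuge rotor's rim

## Task

Check the centrifuge rotor for run-out: slide the dial indicator up to the rim until its needle stands about half-way round the dial, and let go. Then turn the rotor at least one full turn by its crank, with a light hand on the handle, while watching the needle; bring it to the rim's highest spot, where the needle reads most, and leave it standing there under the plunger, hands off, ready for marking. Never run the plunger hard onto its stop, do not lean on the rotor, and leave the other things on the shelf where they are.

Things in the scene. Friction and masses are not known exactly. Their poses are not given: they have to be found in the camera images.
- axis (a point): point on the upright spindle axis of the run-out gauge at the height of the indicator plunger, 92 mm above the shelf. The gauge is a grey base plate 230 x 420 x 20 mm fixed to the shelf; its +y axis (this frame's +y) points level from the spindle to the indicator, along the indicator's rail; z is up.
- rotor: the rotor, an aluminium bowl 190 mm wide, 60 to 115 mm above the shelf, clamped on the spindle; origin on the spindle axis at shelf level, z up; the pose shows only the spindle's angle. Its rim (true radius 95 mm) has one highest rounded bulge of 3.5 mm, about 35 degrees wide (1 mm lower 10 degrees off its top), and a second of 1.5 mm. Where they lie varies and shows only on the indicator.
- spindle (a joint): angle the rotor, crank and spindle have turned, rad, counter-clockwise from above positive, 0 at the start, turns without end in both directions; a bearing drag of about 0.22 N m (about 3.5 N at the handle) keeps it where it is left
- crank: steel crank on top of the rotor, clamped fast to the spindle so that it turns the rotor: hub 38 mm wide, arm 20 mm wide with its top 148 mm above the shelf, a counterweight 162 mm high opposite the handle; frame on the spindle axis at shelf level, +x points along the arm to the handle, z up. It carries the handle.
- handle_mid (a point): middle of the crank's upright handle with its thin black sleeve: round, 19 mm diameter, from 149 to 204 mm above the shelf (middle at 176.5 mm), 62 mm from the spindle axis; it revolves freely on its own pin, so it can be held while it goes round. Hold it lightly (10 to 15 N on each side is plenty; squeeze and side load together must stay under 60 N).
- carriage: saddle 64 x 115 mm on a level rail, carries the dial indicator (case 68 mm wide, 82 to 107 mm above the shelf, dial facing up), its plunger and the post; origin at shelf level under the plunger's tip at rest, y points away from the spindle, z up. It slides along y; the slide drags with 6 N and holds it where it is left.
- post_mid (a point): middle of the free part of the upright steel post on the carriage, behind the dial, by which it is slid: round, 16 mm diameter, from 67 to 133 mm above the shelf (this point at 106 mm), 150 mm further from the spindle than the plunger tip at rest
- plunger: sprung plunger of the indicator, points level at the spindle axis, ball tip of 8 mm diameter; origin at the foremost point of the tip, 92 mm above the shelf, y points away from the spindle. Free travel 12 mm inwards against about 1 N (rest) to 3.4 N (fully in), then a hard stop. At the start the tip is 13 to 35 mm short of the true rim.
- needle (a joint): needle of the dial, rad, 0 with the plunger fully out (needle points away from the rotor), grows clockwise seen from above as the plunger is pressed in, one turn (6.283) for the full 12 mm, so 0.5236 rad per mm; half-way round (3.14) it points to the rotor
- balance_cup: bystander: small aluminium balance cup, 48 mm wide, 55 mm high; origin under its centre
- bolt0: bystander: steel trunnion bolt standing on its hexagon head, 24 mm wide, 45 mm high; origin under its centre
- bolt1: bystander: the other trunnion bolt, the same
- torque_driver: bystander: black torque screwdriver lying on the shelf, 210 mm long along its x axis, about 30 mm high
- rotor_cover: bystander: smoky polycarbonate rotor cover, a dome of 210 mm diameter, 66 mm high with its knob; origin under its centre

How it is judged:
On the way, in this order (a step that is already met when the one before it is completed fails the run):
1. the indicator is slid in and let go, its tip on the rim and its needle about half-way round (2.2 to 4.1 rad) (value of joint needle between 2.2 and 4.1 rad and contact force between plunger and rotor above 0.3 N and contact force between the fingers and carriage below 0.2 N), for 0.2 s.
2. the rotor has been turned at least one full turn, either way round, with the plunger on its rim ((value of joint spindle above 6.2 rad or value of joint spindle below -6.2 rad) and value of joint needle above 0.1 rad).
At the end, for the whole second after the job is handed in: The plunger tip rests on the rim at its highest bulge: within 1 mm of the top reading (tip at least 97.4 mm from the spindle axis, about 10 degrees either side of the top), pressed against the rotor with at least 0.3 N, and the rotor stands still, let go (horizontal distance between plunger and axis above 0.0974 m and contact force between plunger and rotor above 0.3 N and velocity of joint spindle between -0.03 and 0.03 rad/s); the robot touches nothing.
It fails at once if the plunger is run hard against its stop (more than 8 N on the rotor) (contact force between plunger and rotor above 8 N).
It fails at once if the fingers lean on the rotor with more than 5 N (contact force between the fingers and rotor above 5 N).
It fails at once if the crank's handle is squeezed and shoved with more than 60 N in all (contact force between the fingers and crank above 60 N).
It fails at once if another thing on the shelf is moved by more than 20 mm (distance of any of balance_cup, bolt0, bolt1, torque_driver, rotor_cover from where it was at the start of the episode above 0.02 m).
It also fails if it takes over 72 s, if anything falls off the work surface, if the arm or the gripper's body presses on something with over 40 N, if the wrist force passes 120 N, or if a joint passes its speed limit or range.

## Robot

A 6-joint arm with a two-finger parallel gripper is mounted at the origin on the work surface. World frame = base frame: x ahead of the robot, y to its left, z up, the work surface at z = 0. Lengths are in m, angles in rad, forces in N, time in s.
With the tool pointing down it reaches from about 0.375 to 0.925 m from the base axis. Payload 5.7 kg.
Tool frame: the origin (TCP) lies on the mounting face of the last link; the fingertips stand 182 mm ahead of it and the grasp point (between the pads) lies 163 mm ahead of it; z points along the fingers, y is the direction in which the jaws open and shut (so a half turn about z gives the same grasp; the last joint's range is limited). The gripper opens to 88 mm and grips with 3 to 60 N. Pads are 20 mm wide; open, the fingers measure 115 mm over their backs; the gripper's body (75 mm by 178 mm) begins 61 mm behind the grasp point.
Start: joints at [1.225, 0.359, 1.51, -0, 1.272, -0.115], TCP at [0.137, 0.584, 0.405] pointing down, gripper open.
Joint ranges: [-2.97, 2.97], [-1.01, 2.36], [0.21, 2.38], [-0.96, 4.11], [0.2, 2.71], [-2.98, 2.98]. Speed limits (rad/s): [2.39, 2.39, 3.14, 3.14, 3.14, 3.14].

## Interface

Orientations are given as a 3x3 rotation matrix whose columns are the frame's x, y, z axes.
In Python, from station import state, camera, camera_model, workorder, spotter gives the robot as it stands.
- The arm moves only by the tool arm_command, never from a script. Its argument "motion" is one flat list of numbers, 5 for each row, row after row: the shift along the tool's x, y, z scaled (see below), then the turn about the tool's z scaled (see below), then the opening, from 0 (shut) to 1 (fully open). In form: [dx, dy, dz, spin, gripper, dx, dy, dz, spin, gripper, ...]. A call has 1 to 8 rows; each row shifts and turns the commanded pose from where the row before left it, along the tool's axes as they then stand; what a row does not reach is not made up. The controller multiplies each number of a shift by 0.03 m and each number of a turn by 4 degrees. A row lasts 1/12 s, in which the tool goes at most 41.7 mm and 7.16 degrees, less where a joint would pass 70% of its speed; a pose out of reach is approached as far as the arm can. A call with a number of a shift or a turn outside -1 to 1 is refused whole. A call with a gripper value outside its range is refused whole. The fingers move at their own pace and stop on an object; the grip force is fixed at half the most. Time passes only in rows, so rows that do not move let the fingers close. It gives the time, the measured TCP pose, the force and the opening at its end, in the units of the state.
- state(): the state, without advancing time (a new reading comes with each control period).
- camera(name): name is "scene" or "top" or "wrist"; returns the picture (480x640x3 uint8, red, green, blue); there is no depth.
- camera_model(name): a dict with "intrinsics" (3x3 intrinsics, pixels), "world_from_camera" (4x4, takes a point from camera to world coordinates). Camera axes: x right, y up, looking along -z (the intrinsics and any distortion apply to the point x, -y, -z); pixel columns grow to the right and rows downward; lengths in m; the calibration is good to about 2 mm. The wrist camera is an equidistant fisheye: a pixel r from the principal point sees the ray r / f radians off the axis. A picture is of the moment at which its call begins: read the wrist's pose just before it. camera_model takes no time and is no camera call; for the wrist camera it gives the pose at the moment of the call.
- workorder.sign_off(): hands the job in, once; it reports no verdict.
Trained networks look in the newest picture that a camera, given by its name, has taken for a name from the list of things; names that differ only in an ending like _2 or _b are one class to them, and where a whole thing is asked for, a point or a joint stands for the part that bears it (a point fixed in the world has none). Each returns a list of dicts, best first, with "confidence" (0 to 1); they miss things now and then, are a little off and sometimes report something else, mostly with a low value. They report only what shows in the picture. A call takes as long as a camera call.
- spotter.look_for(label, camera): "rect" ([left, top, right, bottom] in pixels, round what is visible of it).
- spotter.regions_of(label, camera): "pixels" (480x640 bool, what is visible of it) and "rect" ([left, top, right, bottom] in pixels, round what is visible of it).
The state is a dict: "time_s": time; "joints": joint angles; "joint_velocities": joint speeds; "effort": joint torques, N m; "tcp_pos": TCP position; "tcp_rot": TCP orientation; "contact_force": force on the tool from outside, world axes, zero at the start; "ft_torque": the same for the moment, N m; "opening": finger opening in m.
Only numpy, scipy, OpenCV 4.12 (cv2) and the standard library are available. Lean on these libraries where they do the work, as an engineer would, in place of code of your own. Each camera call takes 0.05 s, during which the arm holds its last target.

## Working session

There is one attempt and no reset: what is moved stays moved. The work goes in short steps, Python scripts to look and compute and a tool call to move; the robot and the scene stay as the last step left them, time stands still between calls to the robot, and variables do not carry over. Pictures are saved under pics/ and viewed, and the job is handed in when it is done.

Besides the shell and the picture viewer there is one more tool, called after "Request:" as name(argument=value, ...) on one line, values as JSON. arm_command: Moves the arm, as the interface text tells. Its arguments: {"type":"object","properties":{"motion":{"type":"array","items":{"type":"number","minimum":-1,"maximum":1}}},"required":["motion"]}

```bash
ls; mkdir -p pics; python3 - <<'E'
from station import *
import cv2,numpy as np
s=state();print(s)
for n in ["scene","top","wrist"]:
    im=camera(n);cv2.imwrite(f"pics/{n}0.png",im[:,:,::-1]);m=camera_model(n);print(n,m)
E
```

```text
pics
{'time_s': 0.0, 'joints': array([ 1.22489627e+00,  3.59471634e-01,  1.51140687e+00, -3.48944914e-05,
        1.27250248e+00, -1.15093022e-01]), 'joint_velocities': array([ 0.00088274,  0.00151873,  0.00052063,  0.00115047, -0.00062073,
       -0.00050057]), 'effort': array([ 6.67935146e-04, -5.15372443e+01, -2.70729929e+01,  6.77167252e-02,
        3.48190998e-02, -1.23330497e-04]), 'tcp_pos': array([0.13714634, 0.58374979, 0.4038389 ]), 'tcp_rot': array([[-9.73484395e-01,  2.28752710e-01, -5.74944127e-04],
       [ 2.28753368e-01,  9.73482937e-01, -1.69371775e-03],
       [ 1.72255773e-04, -1.78032820e-03, -9.99998400e-01]]), 'contact_force': array([ 0.11939954, -0.60533854, -0.0153468 ]), 'ft_torque': array([-0.00469569,  0.02160669,  0.08484231]), 'opening': 0.08788904180497345}
scene {'intrinsics': array([[489.41335412,   0.        , 315.69793233],
       [  0.        , 489.41335412, 239.98812993],
       [  0.        ,   0.        ,   1.        ]]), 'world_from_camera': array([[-0.88852659, -0.2504135 ,  0.38446531,  1.04565066],
       [ 0.45859071, -0.51146598,  0.7267029
[... 324 characters left out ...]
om_camera': array([[-0.02427268,  0.98043478, -0.19534196,  0.27653254],
       [-0.99963261, -0.02144557,  0.01657494,  0.01936726],
       [ 0.01206143,  0.19567251,  0.98059512,  1.57355325],
       [ 0.        ,  0.        ,  0.        ,  1.        ]])}
wrist {'intrinsics': array([[371.64829954,   0.        , 323.16087284],
       [  0.        , 371.64829954, 249.08589182],
       [  0.        ,   0.        ,   1.        ]]), 'world_from_camera': array([[ 0.22843048, -0.93274014, -0.27895401,  0.05977794],
       [ 0.97355858,  0.21832614,  0.06721146,  0.6009415 ],
       [-0.00178787, -0.28693121,  0.95794952,  0.38383899],
       [ 0.        ,  0.        ,  0.        ,  1.        ]])}
```

View pics/scene0.png

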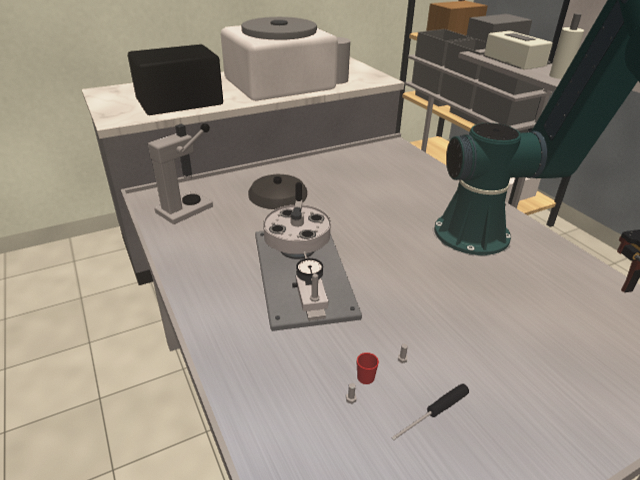

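View pics/top0.png

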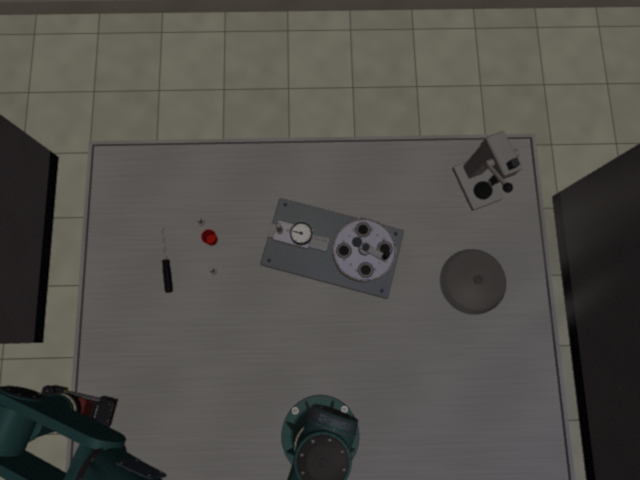

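View pics/wrist0.png

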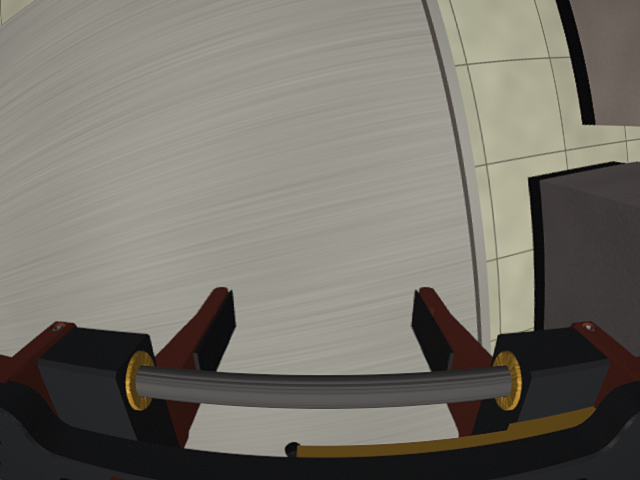

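```bash
cat > h.py <<'E'
from station import *
import cv2,numpy as np
def ray(n,u,v,m=None):
    m=m or camera_model(n);K=m["intrinsics"];T=m["world_from_camera"]
    x=(u-K[0,2])/K[0,0];y=(v-K[1,2])/K[1,1]
    if n=="wrist":
        r=np.hypot(x,y);k=np.sin(r)/r if r>1e-9 else 1
        d=np.array([x*k,-y*k,-np.cos(r)])
    else: d=np.array([x,-y,-1.])
    return T[:3,3],T[:3,:3]@d
def onz(n,u,v,z,m=None):
    o,d=ray(n,u,v,m);return o+d*(z-o[2])/d[2]
def proj(n,p,m=None):
    m=m or camera_model(n);K=m["intrinsics"];T=m["world_from_camera"]
    c=T[:3,:3].T@(np.asarray(p)-T[:3,3]);x,y,z=c[0],-c[1],-c[2]
    if n=="wrist":
        r=np.hypot(x,y);th=np.arctan2(r,z);x,y=x/r*th,y/r*th
    else: x,y=x/z,y/z
    return np.array([K[0,0]*x+K[0,2],K[1,1]*y+K[1,2]])
def save(n,f,box=None,s=1):
    im=camera(n)
    if box: im=im[box[1]:box[3],box[0]:box[2]]
    cv2.imwrite("pics/"+f,cv2.resize(im,None,fx=s,fy=s,interpolation=cv2.INTER_CUBIC)[:,:,::-1])
E
python3 - <<'E'
from h import *
save("top","t1.png",(250,180,420,310),4.5)
save("scene","s1.png",(240,170,380,340),3.5)
for l in ["handle_mid","post_mid","rotor","crank","carriage","plunger","balance_cup","rotor_cover"]:
    for n in ["top","scene"]:
        try:
            print(l,n,[(np.round(r["rect"],1).tolist(),round(r["confidence"],2)) for r in spotter.look_for(l,n)[:3]])
        except Exception as e: print(l,n,e)
print(state()["time_s"])
E
```

```text
handle_mid top [([351.7, 234.8, 385.7, 261.1], 0.71)]
handle_mid scene [([291.6, 183.6, 304.2, 227.1], 0.56)]
post_mid top [([270.6, 221.9, 314.7, 246.9], 0.86)]
post_mid scene [([295.0, 254.7, 328.2, 308.4], 0.63)]
rotor top [([329.4, 218.2, 394.8, 279.7], 0.64)]
rotor scene [([261.2, 202.9, 332.7, 253.8], 0.66)]
crank top [([349.6, 239.9, 394.8, 261.2], 0.66)]
crank scene [([290.3, 181.8, 304.8, 223.0], 0.77), ([256.1, 178.6, 359.6, 330.7], 0.72)]
carriage top [([272.0, 220.1, 325.7, 251.9], 0.7)]
carriage scene [([291.0, 255.4, 330.0, 308.2], 0.69)]
plunger top []
plunger scene []
balance_cup top [([198.4, 226.7, 218.5, 245.8], 0.63), ([439.1, 252.6, 505.1, 314.3], 0.44)]
balance_cup scene [([356.7, 353.0, 378.7, 382.7], 0.79)]
rotor_cover top [([442.3, 250.5, 504.5, 318.0], 0.79), ([260.6, 202.0, 403.1, 299.1], 0.73)]
rotor_cover scene [([247.9, 171.0, 304.4, 210.1], 0.74), ([399.5, 345.4, 408.8, 360.6], 0.63)]
1.05
```

View pics/t1.png

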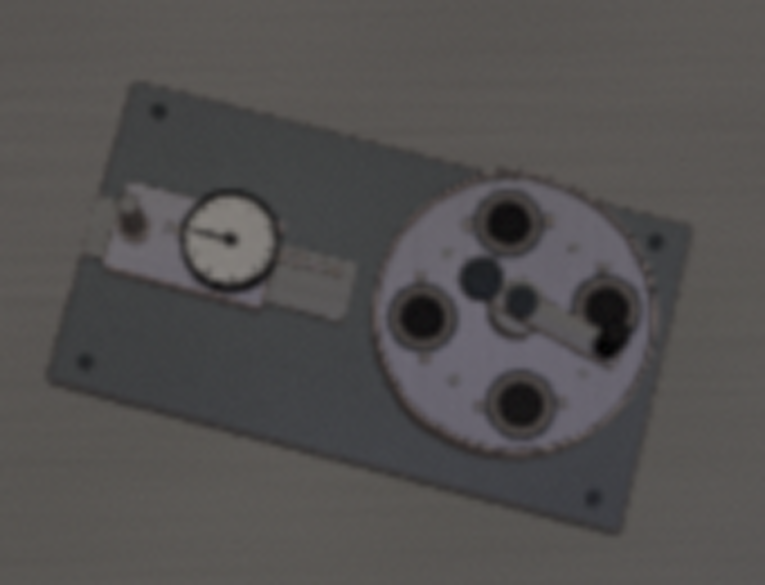

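View pics/s1.png

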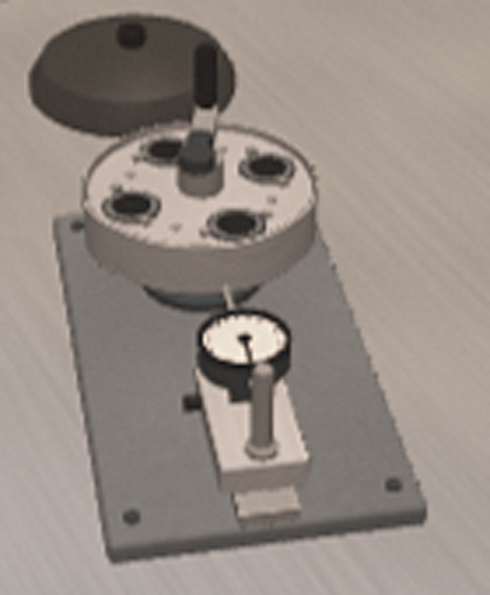

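```bash
python3 - <<'E'
from h import *
f=lambda x,y,z:onz("top",250+x/4.5,180+y/4.5,z)
c=[f(x,y,.02) for x,y in [(133,82),(692,225),(620,533),(48,380)]]
print(np.round(c,4)); 
for i in range(4): print(np.linalg.norm(c[i]-c[(i+1)%4]))
u=(c[0]+c[3]-c[1]-c[2]);u/=np.linalg.norm(u);print("ydir",u,np.arctan2(u[1],u[0]))
print("cent",np.mean(c,0))
for x,y in [(376,315),(655,315),(514,175),(514,455)]: print(f(x,y,.105))
print("handle top",f(607,338,.204),"post",f(130,210,.133),"dial",f(231,239,.107),"hub",f(519,300,.16))
g=lambda x,y,z:onz("scene",240+x/3.5,170+y/3.5,z)
print("scene: handle",g(206,45,.204),"post",g(262,368,.133),"dial",g(245,340,.107))
c=[g(x,y,.02) for x,y in [(108,557),(424,520),(55,215)]];print(np.round(c,4))
print("rot l/r",g(85,203,.112),g(316,195,.112))
E
```

```text
[[ 0.7362  0.1137  0.02  ]
 [ 0.6213 -0.286   0.02  ]
 [ 0.4024 -0.2228  0.02  ]
 [ 0.5192  0.1755  0.02  ]]
0.41581323403583664
0.22789820148008208
0.4150947330778797
0.2255726710745342
ydir [0.27885589 0.96033296 0.        ] 1.2881937954417033
cent [ 0.56976438 -0.05489422  0.02      ]
[ 0.54515177 -0.05301884  0.105     ]
[ 0.54101085 -0.24071816  0.105     ]
[ 0.63991125 -0.14992738  0.105     ]
[ 0.44869633 -0.14174936  0.105     ]
handle top [ 0.50922622 -0.19228564  0.204     ] post [0.61449751 0.10959995 0.133     ] dial [0.59905427 0.04333976 0.107     ] hub [ 0.542922   -0.14326618  0.16      ]
scene: handle [ 0.51009454 -0.20466381  0.204     ] post [0.6197122  0.11050901 0.133     ] dial [0.60091417 0.04794796 0.107     ]
[[ 0.7432  0.123   0.02  ]
 [ 0.5296  0.1887  0.02  ]
 [ 0.6201 -0.2872  0.02  ]]
rot l/r [ 0.63845074 -0.16192851  0.112     ] [ 0.46659459 -0.09113002  0.112     ]
```

```bash
cat >> h.py <<'E'
def plan(target,yaw,N,g,nd=2):
    s=state();p=s["tcp_pos"].copy();R=s["tcp_rot"]
    y0=np.arctan2(R[1,0],R[0,0]);d=(yaw-y0+np.pi)%(2*np.pi)-np.pi
    sp=round(-np.degrees(d)/4/N,nd);y=y0;rows=[]
    for i in range(N):
        w=(np.asarray(target)-p)/(N-i)/.03
        c,sn=np.cos(y),np.sin(y)
        # tool x=(c,s,0), y=(s,-c,0), z=-z
        r=np.round([w[0]*c+w[1]*sn,w[0]*sn-w[1]*c,-w[2]],nd)
        rows.append([*r.tolist(),sp,g])
        p=p+.03*(r[0]*np.array([c,sn,0])+r[1]*np.array([sn,-c,0])+r[2]*np.array([0,0,-1]))
        y-=np.radians(sp*4)
    print("end",p.round(4),np.degrees(y).round(1))
    for i in range(0,N,8): print([x for r in rows[i:i+8] for x in r])
E
python3 - <<'E'
from h import *
plan([.617,.110,.36],1.288+np.pi,24,1)
E
```

```text
end [0.6171 0.11   0.3599] 254.1
[-0.8, -0.49, 0.06, np.float64(-0.91), 1, -0.77, -0.54, 0.06, np.float64(-0.91), 1, -0.73, -0.59, 0.06, np.float64(-0.91), 1, -0.69, -0.63, 0.06, np.float64(-0.91), 1, -0.65, -0.67, 0.06, np.float64(-0.91), 1, -0.61, -0.71, 0.06, np.float64(-0.91), 1, -0.56, -0.75, 0.06, np.float64(-0.91), 1, -0.51, -0.78, 0.06, np.float64(-0.91), 1]
[-0.46, -0.82, 0.06, np.float64(-0.91), 1, -0.41, -0.84, 0.06, np.float64(-0.91), 1, -0.35, -0.87, 0.06, np.float64(-0.91), 1, -0.3, -0.89, 0.06, np.float64(-0.91), 1, -0.24, -0.91, 0.06, np.float64(-0.91), 1, -0.18, -0.92, 0.06, np.float64(-0.91), 1, -0.12, -0.93, 0.06, np.float64(-0.91), 1, -0.07, -0.93, 0.07, np.float64(-0.91), 1]
[-0.01, -0.94, 0.06, np.float64(-0.91), 1, 0.05, -0.93, 0.07, np.float64(-0.91), 1, 0.11, -0.93, 0.06, np.float64(-0.91), 1, 0.17, -0.92, 0.07, np.float64(-0.91), 1, 0.23, -0.91, 0.06, np.float64(-0.91), 1, 0.29, -0.89, 0.07, np.float64(-0.91), 1, 0.35, -0.87, 0.06, np.float64(-0.91), 1, 0.4, -0.85, 0.07, np.float64(-0.91), 1]
```

Request:
arm_command(motion=[-0.8,-0.49,0.06,-0.91,1,-0.77,-0.54,0.06,-0.91,1,-0.73,-0.59,0.06,-0.91,1,-0.69,-0.63,0.06,-0.91,1,-0.65,-0.67,0.06,-0.91,1,-0.61,-0.71,0.06,-0.91,1,-0.56,-0.75,0.06,-0.91,1,-0.51,-0.78,0.06,-0.91,1])

```text
time_s: 1.72
tcp_pos: [0.2979, 0.4252, 0.3903]
tcp_rot: [[-0.961, -0.277, 0.0], [-0.277, 0.961, 0.0], [-0.0, 0.0, -1.0]]
contact_force: [-0.0, -0.7, 0.1]
opening: 0.0878
```

Request:
arm_command(motion=[-0.46,-0.82,0.06,-0.91,1,-0.41,-0.84,0.06,-0.91,1,-0.35,-0.87,0.06,-0.91,1,-0.3,-0.89,0.06,-0.91,1,-0.24,-0.91,0.06,-0.91,1,-0.18,-0.92,0.06,-0.91,1,-0.12,-0.93,0.06,-0.91,1,-0.07,-0.93,0.07,-0.91,1])

```text
time_s: 2.38
tcp_pos: [0.458, 0.2669, 0.3756]
tcp_rot: [[-0.705, -0.709, 0.0], [-0.709, 0.705, 0.0], [-0.0, -0.0, -1.0]]
contact_force: [1.4, 0.4, -0.3]
opening: 0.0878
```

Request:
arm_command(motion=[-0.01,-0.94,0.06,-0.91,1,0.05,-0.93,0.07,-0.91,1,0.11,-0.93,0.06,-0.91,1,0.17,-0.92,0.07,-0.91,1,0.23,-0.91,0.06,-0.91,1,0.29,-0.89,0.07,-0.91,1,0.35,-0.87,0.06,-0.91,1,0.4,-0.85,0.07,-0.91,1])

```text
time_s: 3.05
tcp_pos: [0.6181, 0.1089, 0.3599]
tcp_rot: [[-0.27, -0.963, 0.0], [-0.963, 0.27, -0.0], [0.0, -0.0, -1.0]]
contact_force: [1.1, 0.7, -0.3]
opening: 0.0878
```

```bash
python3 - <<'E'
from h import *
s=state();print(s["time_s"],s["tcp_pos"],s["tcp_rot"],s["joints"],s["contact_force"])
save("wrist","w1.png")
m=camera_model("wrist")
for p in [(.617,.110,.133),(.6,.045,.107),(.544,-.147,.115),(.509,-.198,.204)]: print(proj("wrist",p,m))
E
```

```text
3.05 [0.61805908 0.1088754  0.35989721] [[-2.70453543e-01 -9.62733025e-01  5.28481970e-05]
 [-9.62733026e-01  2.70453540e-01 -5.72256318e-05]
 [ 4.08000236e-05 -6.63555795e-05 -9.99999997e-01]] [ 6.43779950e-02  4.38513492e-01  1.49990716e+00 -6.48405397e-05
  1.20312294e+00 -2.80332725e+00] [ 1.05089948  0.7144694  -0.28427914]
[333.93128411 283.56102967]
[332.04915218 166.84256138]
[ 335.21214923 -113.57438957]
[ 374.05320565 -250.78690582]
```

View pics/w1.png

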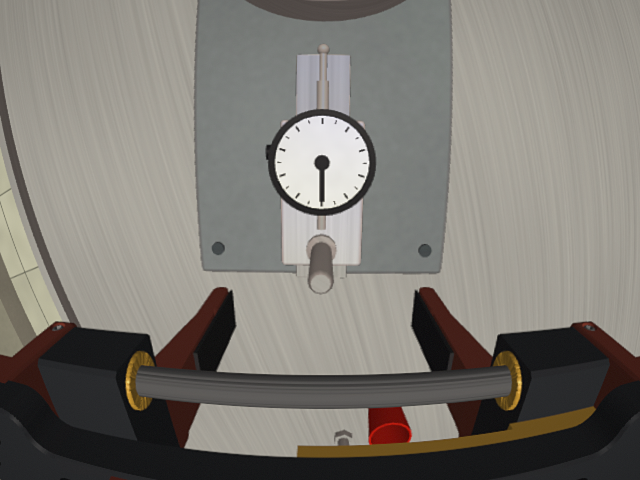

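```bash
python3 - <<'E'
from h import *
m=camera_model("wrist")
po=onz("wrist",320,284,.133,m);ti=onz("wrist",323,46,.092,m);di=onz("wrist",322,162,.107,m)
print(po,ti,di,np.linalg.norm((po-ti)[:2]))
pr=[(205,250),(452,0)]
a=onz("wrist",203,268,.02,m);b=onz("wrist",440,272,.02,m);print(a,b,np.linalg.norm(a-b),np.degrees(np.arctan2(*(b-a)[:2])))
l1=onz("wrist",196,20,.02,m);print("left edge",l1,a,np.degrees(np.arctan2(*(a-l1)[1::-1])))
for u in (323,): print("rim",onz("wrist",u,19,.115,m),onz("wrist",u,19,.06,m))
E
```

```text
[0.62511023 0.10804953 0.133     ] [ 0.58380893 -0.03451751  0.092     ] [0.6052112  0.04040472 0.107     ] 0.14842897243295441
[0.74169212 0.1074628  0.02      ] [0.52654729 0.17103153 0.02      ] 0.22433965785504237 -73.53920061007405
left edge [ 0.67895146 -0.1148256   0.02      ] [0.74169212 0.1074628  0.02      ] 74.23833836783885
rim [ 0.58053904 -0.04582319  0.115     ] [ 0.57577276 -0.06404407  0.06      ]
```

Request:
arm_command(motion=[0,-0.1,0.7,0,1,0,0,0.7,0,1,0,0,0.7,0,1,0,0,0.5,0,1,0,0,0,0,1])

```text
time_s: 3.52
tcp_pos: [0.6185, 0.1091, 0.2786]
tcp_rot: [[-0.274, -0.962, -0.006], [-0.962, 0.274, -0.0], [0.002, 0.006, -1.0]]
contact_force: [-1.2, -1.0, -0.5]
opening: 0.0878
```

```bash
python3 - <<'E'
from h import *
s=state();print(s["time_s"],s["tcp_pos"],s["contact_force"])
save("wrist","w2.png")
E
```

```text
3.5167 [0.61850017 0.10907584 0.27858515] [-1.17771161 -1.00829822 -0.47909123]
```

View pics/w2.png

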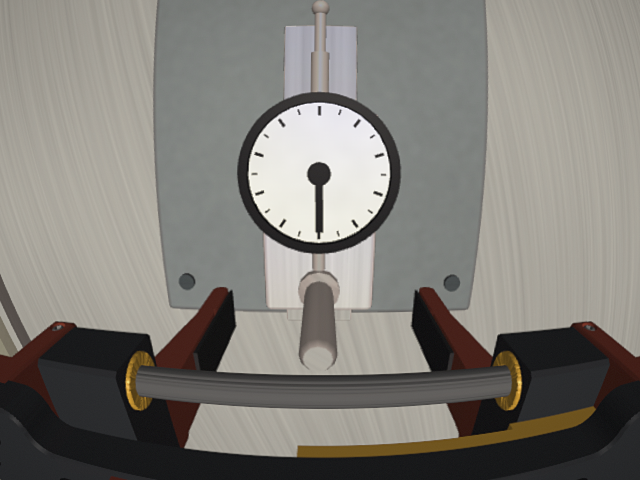

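Request:
arm_command(motion=[0.03,-0.08,0.1,0,0.5,0,0,0,0,0.15,0,0,0,0,0.15,0,0,0,0,0.15,0,0,0,0,0.15,0,0,0,0,0.15])

```text
time_s: 4.07
tcp_pos: [0.6222, 0.1078, 0.2795]
tcp_rot: [[-0.273, -0.962, 0.001], [-0.962, 0.273, -0.0], [-0.0, -0.001, -1.0]]
contact_force: [-0.5, 0.7, -0.6]
opening: 0.0515
```

Request:
arm_command(motion=[0,0,0.1,0,0.12,0,0,0,0,0.12,0,0,0,0,0.12,0,0,0,0,0.12,0,0,0,0,0.12,0,0,0,0,0.12])

```text
time_s: 4.57
tcp_pos: [0.6205, 0.1081, 0.2757]
tcp_rot: [[-0.273, -0.962, -0.005], [-0.962, 0.273, 0.001], [0.001, 0.005, -1.0]]
contact_force: [-4.9, 2.6, 4.1]
opening: 0.0155
```

Request:
arm_command(motion=[0.15,0,0,0,0.12,0.15,0,0,0,0.12,0.15,0,0,0,0.12,0.15,0,0,0,0.12,0,0,0,0,0.12])

```text
time_s: 4.98
tcp_pos: [0.6155, 0.0911, 0.2757]
tcp_rot: [[-0.274, -0.962, -0.004], [-0.962, 0.274, 0.002], [-0.001, 0.004, -1.0]]
contact_force: [-5.5, 4.8, 3.2]
opening: 0.0154
```

```bash
python3 - <<'E'
from h import *
s=state();print(s["time_s"],s["tcp_pos"],s["contact_force"])
save("wrist","w3.png")
E
```

```text
4.9833 [0.61553811 0.09112867 0.27573557] [-5.54981409  4.75994702  3.21108759]
```

View pics/w3.png

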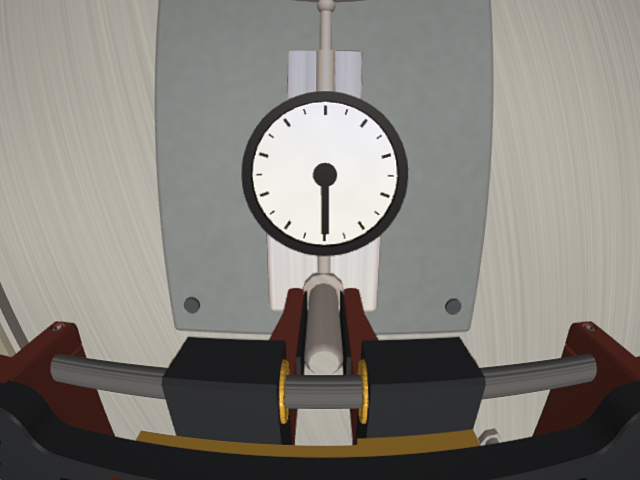

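Request:
arm_command(motion=[0.1,0,0,0,0.12,0.1,0,0,0,0.12,0.07,0,0,0,0.12,0,0,0,0,0.12])

```text
time_s: 5.37
tcp_pos: [0.6134, 0.0839, 0.2757]
tcp_rot: [[-0.274, -0.962, -0.004], [-0.962, 0.274, 0.003], [-0.002, 0.005, -1.0]]
contact_force: [-5.2, 6.5, 2.9]
opening: 0.0156
```

```bash
python3 - <<'E'
from h import *
s=state();print(s["time_s"],s["tcp_pos"],s["contact_force"])
save("wrist","w4.png",(200,0,450,300),2)
E
```

```text
5.3667 [0.61341767 0.08387044 0.27570519] [-5.23056342  6.51227635  2.86143041]
```

View pics/w4.png

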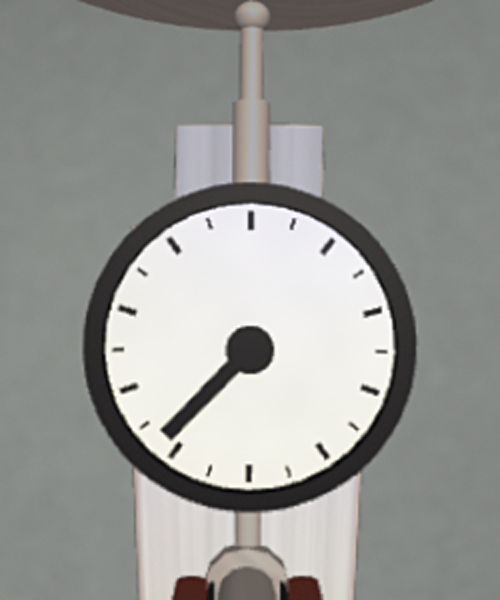

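Request:
arm_command(motion=[0.07,0,0,0,0.12,0.07,0,0,0,0.12,0,0,0,0,0.12,0,0,0,0,0.12])

```text
time_s: 5.75
tcp_pos: [0.6123, 0.0801, 0.2757]
tcp_rot: [[-0.274, -0.962, -0.004], [-0.962, 0.274, 0.003], [-0.002, 0.005, -1.0]]
contact_force: [-4.8, 7.7, 2.4]
opening: 0.0154
```

```bash
python3 - <<'E'
from h import *
s=state();print(s["time_s"],s["tcp_pos"],s["contact_force"])
save("wrist","w5.png",(200,0,450,300),2)
E
```

```text
5.75 [0.61232863 0.08014469 0.27571311] [-4.83154027  7.6604247   2.35981412]
```

View pics/w5.png

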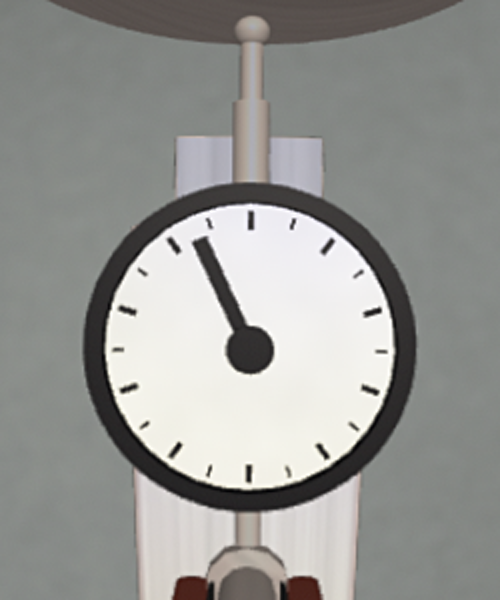

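Request:
arm_command(motion=[0,0,0,0,0.5,0,0,0,0,0.5,0,0,0,0,0.5,0,0,0,0,0.5,0,0,0,0,0.5,0,0,0,0,0.5])

```text
time_s: 6.3
tcp_pos: [0.614, 0.0783, 0.276]
tcp_rot: [[-0.274, -0.962, 0.0], [-0.962, 0.274, -0.0], [0.0, -0.0, -1.0]]
contact_force: [1.2, 0.2, -0.1]
opening: 0.0436
```

```bash
python3 - <<'E'
from h import *
s=state();print(s["time_s"],s["tcp_pos"],s["contact_force"],s["opening"])
save("wrist","w6.png",(200,0,450,300),2)
E
```

```text
6.3 [0.61395912 0.07831327 0.2759782 ] [ 1.20587002  0.16048569 -0.0629804 ] 0.04358614078798642
```

View pics/w6.png

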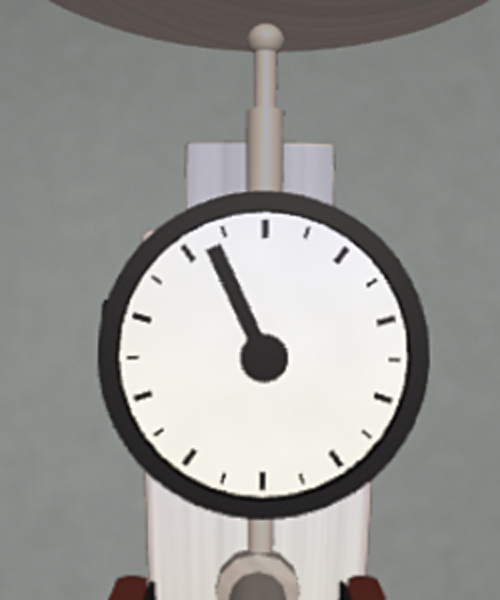

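Request:
arm_command(motion=[0,0,-0.5,0,0.6,0,0,-1,0,0.8,0,0,-1,0,1,0,0,-1,0,1,0,0,-1,0,1,0,0,0,0,1])

```text
time_s: 6.85
tcp_pos: [0.6157, 0.0785, 0.4176]
tcp_rot: [[-0.273, -0.962, 0.011], [-0.962, 0.273, -0.0], [-0.003, -0.01, -1.0]]
contact_force: [1.2, 0.4, 0.3]
opening: 0.0805
```

```bash
python3 - <<'E'
from h import *
s=state();print(s["time_s"],s["tcp_pos"],s["contact_force"],s["opening"],s["joints"])
save("wrist","w7.png")
save("scene","s7.png",(240,170,380,340),3.5)
plan([.510,-.197,.41],np.radians(-126.5),12,.6)
E
```

```text
6.85 [0.61570933 0.07854153 0.41764773] [1.21392952 0.35647069 0.30609668] 0.08048787117434728 [ 1.57061572e-02  3.74588803e-01  1.45197380e+00 -1.98582349e-04
  1.30418491e+00 -2.84896505e+00]
end [ 0.51   -0.1969  0.41  ] -126.5
[0.82, 0.07, 0.01, np.float64(0.43), 0.6, 0.82, 0.04, 0.01, np.float64(0.43), 0.6, 0.82, 0.02, 0.01, np.float64(0.43), 0.6, 0.82, -0.0, 0.01, np.float64(0.43), 0.6, 0.82, -0.03, 0.0, np.float64(0.43), 0.6, 0.81, -0.05, 0.01, np.float64(0.43), 0.6, 0.81, -0.08, 0.0, np.float64(0.43), 0.6, 0.81, -0.1, 0.01, np.float64(0.43), 0.6]
[0.81, -0.13, 0.0, np.float64(0.43), 0.6, 0.8, -0.15, 0.01, np.float64(0.43), 0.6, 0.8, -0.17, 0.0, np.float64(0.43), 0.6, 0.79, -0.2, 0.01, np.float64(0.43), 0.6]
```

View pics/w7.png

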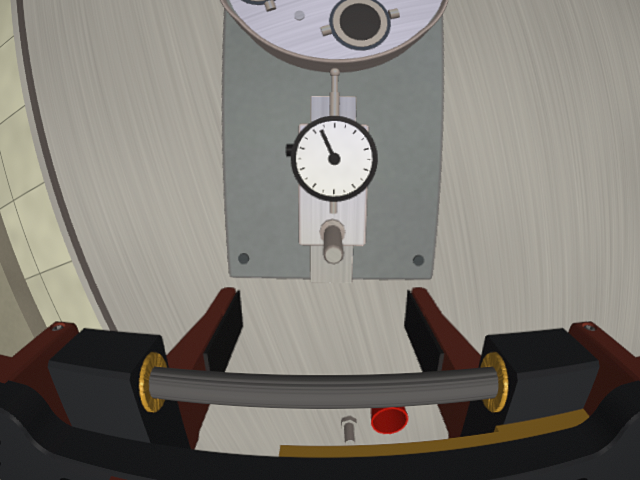

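View pics/s7.png

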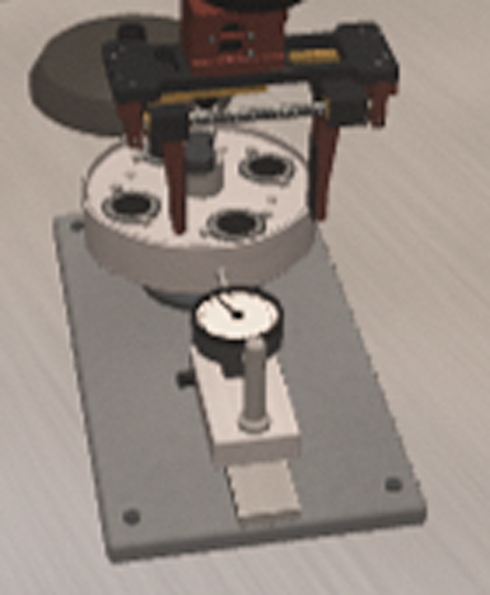

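Request:
arm_command(motion=[0.82,0.07,0.01,0.43,0.6,0.82,0.04,0.01,0.43,0.6,0.82,0.02,0.01,0.43,0.6,0.82,0,0.01,0.43,0.6,0.82,-0.03,0,0.43,0.6,0.81,-0.05,0.01,0.43,0.6,0.81,-0.08,0,0.43,0.6,0.81,-0.1,0,0.43,0.6])

```text
time_s: 7.62
tcp_pos: [0.5431, -0.106, 0.4074]
tcp_rot: [[-0.496, -0.869, -0.004], [-0.869, 0.496, 0.001], [0.001, 0.004, -1.0]]
contact_force: [0.1, 0.4, 0.5]
opening: 0.0527
```

```bash
python3 - <<'E'
from h import *
s=state();print(s["time_s"],s["tcp_pos"],s["contact_force"],s["opening"],s["joints"])
save("wrist","w8.png")
m=camera_model("wrist")
for p in [(.5455,-.149,.115),(.51,-.197,.204)]: print(proj("wrist",p,m))
np.save("m8.npy",m)
E
```

```text
7.6167 [ 0.54308397 -0.10597937  0.40739195] [0.0512178  0.39029687 0.46027388] 0.05272726101846591 [-3.17519552e-01  2.90439180e-01  1.60667137e+00 -1.31867982e-04
  1.24814825e+00 -2.94054044e+00]
[291.05743251 206.45805533]
[288.71973289 118.50126698]
```

View pics/w8.png

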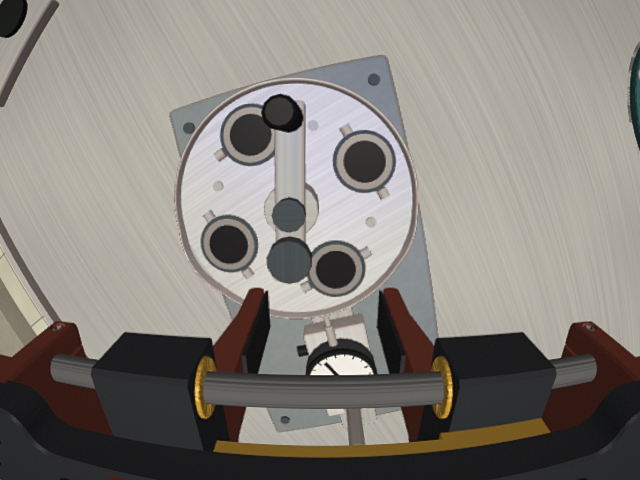

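```bash
python3 - <<'E'
from h import *
m=np.load("m8.npy",allow_pickle=True).item()
h=onz("wrist",280,111,.204,m)
pts=[onz("wrist",u,v,.115,m)[:2].astype(np.float32) for u,v in [(175,197),(417,197),(297,78),(297,318)]]
print(pts)
A=np.array([[2*p[0],2*p[1],1] for p in pts]);b=[p@p for p in pts];s=np.linalg.lstsq(A,b,rcond=None)[0];print("axis",s[:2],np.sqrt(s[2]+s[:2]@s[:2]))
print("handle",h,np.linalg.norm(h[:2]-s[:2]),np.degrees(np.arctan2(*(h[:2]-s[:2])[::-1])))
# arm direction: hub (289,214)@.16, cw (289,262)@.162
a=onz("wrist",289,215,.16,m);c=onz("wrist",289,262,.162,m);print(a,c)
e=[onz("wrist",303,110,.148,m),onz("wrist",303,185,.148,m)];print(e,np.degrees(np.arctan2(*(e[0]-e[1])[1::-1])))
# fingertip center
p=state()["tcp_pos"]+np.array([0,0,-.182]);print(proj("wrist",p,m))
E
```

```text
[array([ 0.62016225, -0.20254919], dtype=float32), array([ 0.459435  , -0.10862696], dtype=float32), array([ 0.4936793 , -0.22907841], dtype=float32), array([ 0.5891768 , -0.06801505], dtype=float32)]
axis [ 0.5432764  -0.14962926] 0.09349101958468917
handle [ 0.5117713  -0.20244881  0.204     ] 0.061501839849840416 -120.81466777699671
[ 0.54221684 -0.14986457  0.16      ] [ 0.55776356 -0.12392148  0.162     ]
[array([ 0.50189293, -0.20277847,  0.148     ]), array([ 0.5263013 , -0.16081193,  0.148     ])] -120.18293666174576
[321.81094566 312.99709142]
```

```bash
python3 - <<'E'
from h import *
plan([.5125,-.2030,.41],np.radians(-134),6,.5)
E
```

```text
end [ 0.5124 -0.2031  0.4101] -134.0
[0.53, -0.12, -0.01, np.float64(0.59), 0.5, 0.53, -0.14, -0.02, np.float64(0.59), 0.5, 0.52, -0.16, -0.01, np.float64(0.59), 0.5, 0.52, -0.18, -0.02, np.float64(0.59), 0.5, 0.51, -0.2, -0.01, np.float64(0.59), 0.5, 0.5, -0.23, -0.02, np.float64(0.59), 0.5]
```

Request:
arm_command(motion=[0.53,-0.12,-0.01,0.59,0.5,0.53,-0.14,-0.02,0.59,0.5,0.52,-0.16,-0.01,0.59,0.5,0.52,-0.18,-0.02,0.59,0.5,0.51,-0.2,-0.01,0.59,0.5,0.5,-0.23,-0.02,0.59,0.5,0,0,0,0,0.5])

```text
time_s: 8.25
tcp_pos: [0.5142, -0.2011, 0.4104]
tcp_rot: [[-0.694, -0.72, -0.003], [-0.72, 0.694, 0.0], [0.002, 0.002, -1.0]]
contact_force: [0.3, -0.5, -0.8]
opening: 0.0436
```

```bash
python3 - <<'E'
from h import *
s=state();print(s["time_s"],s["tcp_pos"],s["contact_force"],s["opening"],s["joints"])
save("wrist","w9.png");save("scene","s9.png",(240,130,400,310),3.3)
E
```

```text
8.25 [ 0.51416103 -0.20110318  0.4104332 ] [ 0.29004291 -0.45785212 -0.77681626] 0.04363675311675197 [-4.97466321e-01  2.85583536e-01  1.60567072e+00 -1.42826303e-03
  1.25300718e+00 -2.87092615e+00]
```

View pics/w9.png

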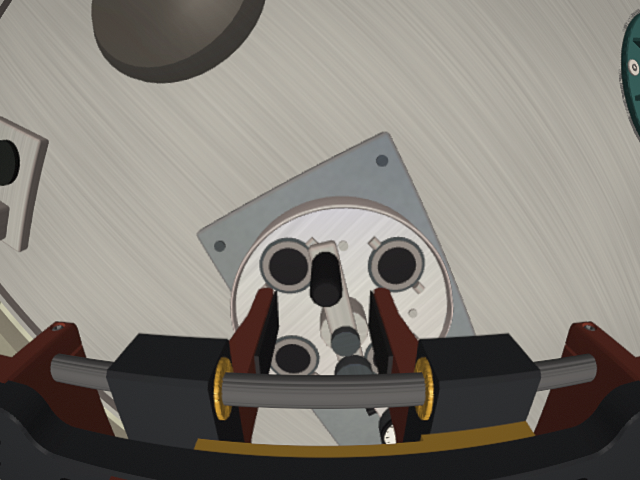

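View pics/s9.png

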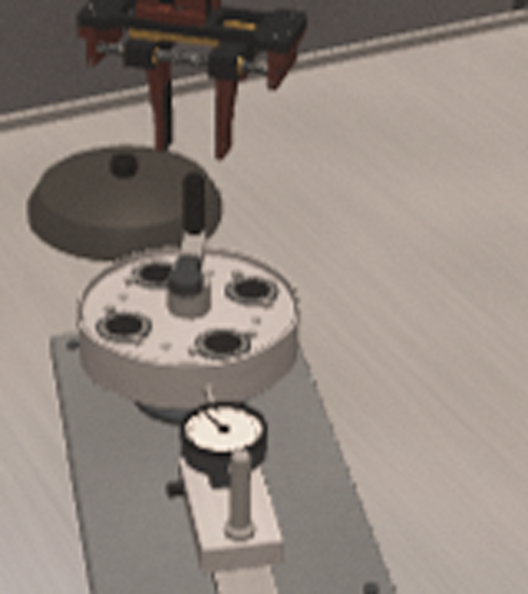

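Request:
arm_command(motion=[0,0,0.7,0,0.5,0,0,0.7,0,0.5,0,0,0.7,0,0.5,0,0,0,0,0.25,0,0,0,0,0.25,0,0,0,0,0.25,0,0,0,0,0.25,0,0,0,0,0.25])

```text
time_s: 9.02
tcp_pos: [0.5155, -0.1991, 0.3503]
tcp_rot: [[-0.692, -0.722, 0.001], [-0.722, 0.692, -0.001], [-0.001, -0.001, -1.0]]
contact_force: [-0.4, 1.8, -0.5]
opening: 0.0218
```

```bash
python3 - <<'E'
from h import *
s=state();print(s["time_s"],s["tcp_pos"],s["contact_force"],s["opening"])
save("wrist","w10.png");save("scene","s10.png",(240,130,400,310),3.3)
E
```

```text
9.0167 [ 0.51550691 -0.19909401  0.35031848] [-0.37364903  1.77115571 -0.48931216] 0.02184887474508082
```

View pics/w10.png

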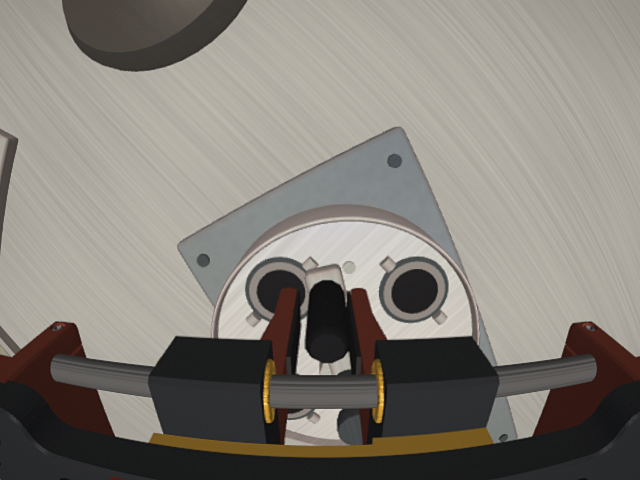

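View pics/s10.png

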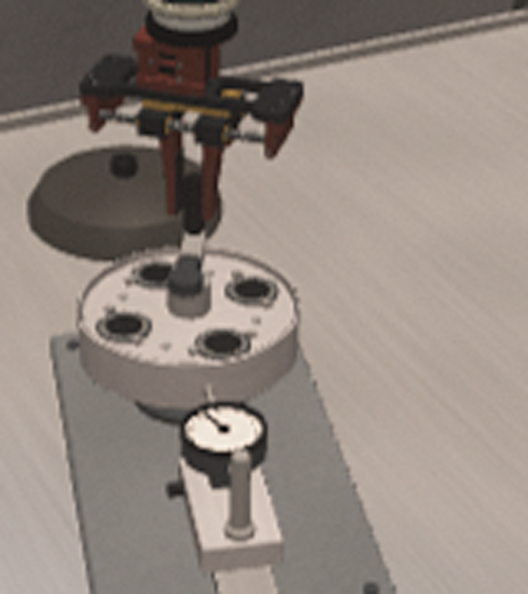

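```bash
cat >> h.py <<'E'
AX=np.array([.544,-.1495])
def needle(im=None,c=None,show=False):
    im=camera("scene") if im is None else im
    g=cv2.cvtColor(im,cv2.COLOR_RGB2GRAY).astype(np.float32)
    m=camera_model("scene")
    if c is None: c=np.load("dialc.npy")
    th=np.radians(np.arange(0,360,2));rs=np.arange(.006,.021,.001)
    P=np.array([[proj("scene",(c[0]+r*np.cos(np.radians(73.8)-t),c[1]+r*np.sin(np.radians(73.8)-t),.107),m) for r in rs] for t in th],np.float32)
    v=cv2.remap(g,P[:,:,0],P[:,:,1],cv2.INTER_LINEAR).mean(1)
    w=np.clip(np.percentile(v,60)-v-8,0,None)
    k=np.argmin(v);d=(np.arange(180)-k+90)%180-90;w=np.where(abs(d)<15,w,0)
    a=th[k]+np.radians(2)*(w*d).sum()/max(w.sum(),1e-6)
    return a%(2*np.pi),v.min(),np.median(v)
def az(): 
    s=state();d=s["tcp_pos"][:2]-AX;return np.degrees(np.arctan2(d[1],d[0])),np.hypot(*d)
def turn(N,step=-4,R=.062,g=.25,off=0,z=.348):
    s=state();p=s["tcp_pos"].copy();Rm=s["tcp_rot"]
    y=np.arctan2(Rm[1,0],Rm[0,0]);a,r=az();print("t",round(s["time_s"],2),"az",round(a,1),"r",round(r*1000,1),"z",p[2].round(3),"yaw",np.degrees(y).round(1),"j6",s["joints"][5].round(2),"F",s["contact_force"].round(1))
    rows=[]
    for i in range(N):
        t=np.radians(a+step*(i+1));q=np.array([*(AX+R*np.array([np.cos(t),np.sin(t)])),z])
        w=(q-p)/.03;c,sn=np.cos(y),np.sin(y)
        r=np.clip(np.round([w[0]*c+w[1]*sn,w[0]*sn-w[1]*c,-w[2]],2),-.3,.3)
        d=(t+np.radians(off)-y+np.pi)%(2*np.pi)-np.pi
        sp=float(np.clip(np.round(-np.degrees(d)/4,2),-1,1))
        if step<0: sp=max(sp,0)
        else: sp=min(sp,0)
        rows+=[*[float(x) for x in r],sp,g]
        p=p+.03*(r[0]*np.array([c,sn,0])+r[1]*np.array([sn,-c,0])-r[2]*np.array([0,0,1]))
        y-=np.radians(sp*4)
    print(rows)
E
python3 - <<'E'
from h import *
im=camera("scene")
c0=onz("scene",307.9,260.3,.107);print(c0)
best=None
np.save("dialc.npy",c0[:2]);print(needle(im))
for dx in np.arange(-6,7,2)*1e-3:
    print([round(float(needle(im,c0[:2]+[dx,dy])[0]),2) for dy in np.arange(-6,7,2)*1e-3])
turn(6)
E
```

```text
[0.59288449 0.02002642 0.107     ]
(np.float64(2.7654577179644373), np.float32(102.20781), np.float32(227.81873))
[2.17, 2.19, 2.2, 2.25, 2.27, 2.31, 2.35]
[2.32, 2.35, 2.37, 2.42, 2.46, 2.48, 2.5]
[2.49, 2.52, 2.55, 2.58, 2.62, 2.65, 2.67]
[2.67, 2.7, 2.74, 2.77, 2.8, 2.83, 2.84]
[2.85, 2.88, 2.91, 2.95, 2.98, 3.01, 3.02]
[3.02, 3.04, 3.08, 3.14, 3.16, 3.17, 3.19]
[3.18, 3.21, 3.29, 3.31, 3.65, 3.48, 3.38]
t 9.17 az -119.9 r 57.4 z 0.35 yaw -133.8 j6 -2.87 F [-0.4  0.9  1.1]
[0.18, 0.1, 0.07, 0, 0.25, 0.02, 0.15, -0.0, 0, 0.25, 0.01, 0.14, -0.0, 0, 0.25, -0.0, 0.15, -0.0, 0.54, 0.25, -0.01, 0.14, -0.0, 1.0, 0.25, -0.0, 0.14, -0.0, 1.0, 0.25]
```

Request:
arm_command(motion=[0.18,0.1,0.07,0,0.25,0.02,0.15,0,0,0.25,0.01,0.14,0,0,0.25,0,0.15,0,0.54,0.25,-0.01,0.14,0,1,0.25,0,0.14,0,1,0.25])

```text
time_s: 9.67
tcp_pos: [0.4942, -0.1873, 0.3476]
tcp_rot: [[-0.811, -0.586, 0.003], [-0.586, 0.811, -0.004], [-0.001, -0.005, -1.0]]
contact_force: [3.0, -4.7, -3.4]
opening: 0.0219
```

```bash
python3 - <<'E'
from h import *
print(needle())
save("scene","s11.png",(240,130,400,310),3.3)
turn(5)
E
```

```text
(np.float64(2.7920516792756973), np.float32(98.39251), np.float32(228.42926))
t 9.77 az -143.8 r 62.6 z 0.347 yaw -144.0 j6 -2.69 F [-0.5 -1.4  1.2]
[-0.03, 0.14, -0.02, 0.96, 0.25, -0.0, 0.15, -0.0, 1.0, 0.25, -0.01, 0.14, -0.0, 1.0, 0.25, -0.0, 0.15, -0.0, 1.0, 0.25, -0.01, 0.14, -0.0, 1.0, 0.25]
```

View pics/s11.png

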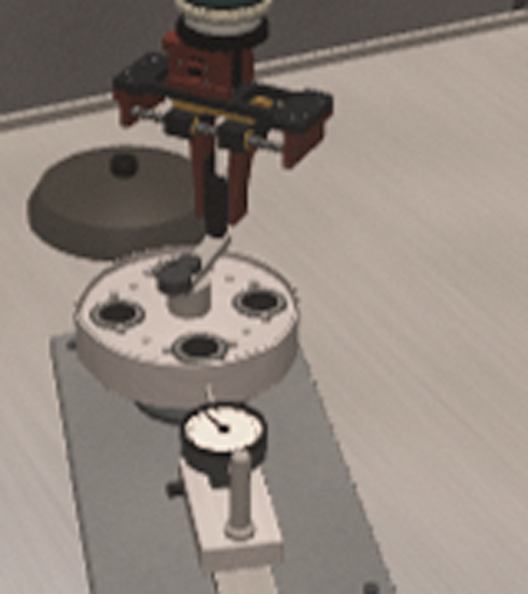

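Request:
arm_command(motion=[-0.02,0.14,-0.02,0.96,0.25,0,0.15,0,1,0.25,-0.01,0.14,0,1,0.25,0,0.15,0,1,0.25,-0.01,0.14,0,1,0.25])

```text
time_s: 10.18
tcp_pos: [0.4847, -0.1676, 0.3479]
tcp_rot: [[-0.961, -0.278, 0.001], [-0.278, 0.961, -0.003], [-0.0, -0.003, -1.0]]
contact_force: [1.9, -5.5, -2.0]
opening: 0.0218
```

```bash
python3 -c "
from h import *
print(needle());turn(5)"
```

```text
(np.float64(2.791329449673946), np.float32(98.24909), np.float32(228.66104))
t 10.23 az -163.9 r 62.2 z 0.348 yaw -164.1 j6 -2.31 F [-0.3  0.3  0.5]
[-0.01, 0.14, -0.01, 0.95, 0.25, -0.01, 0.15, 0.0, 1.0, 0.25, -0.0, 0.14, 0.0, 1.0, 0.25, -0.01, 0.15, 0.0, 1.0, 0.25, -0.0, 0.14, 0.0, 1.0, 0.25]
```

Request:
arm_command(motion=[0,0.15,0,1,0.25,-0.01,0.14,0,1,0.25,0,0.15,0,1,0.25,-0.01,0.14,0,1,0.25,0,0.15,0,1,0.25])

```text
time_s: 10.65
tcp_pos: [0.4819, -0.146, 0.3478]
tcp_rot: [[-0.998, 0.066, -0.0], [0.066, 0.998, -0.003], [0.0, -0.003, -1.0]]
contact_force: [-0.1, -7.1, -0.7]
opening: 0.0223
```

```bash
python3 -c "
from h import *
print(needle());turn(5)"
```

```text
(np.float64(3.275880267405645), np.float32(68.77448), np.float32(228.54141))
t 10.7 az 175.9 r 62.5 z 0.348 yaw 176.0 j6 -1.93 F [ 0.4 -0.3  0.5]
[-0.02, 0.14, -0.01, 1.0, 0.25, -0.01, 0.15, 0.0, 1.0, 0.25, -0.0, 0.14, 0.0, 1.0, 0.25, -0.01, 0.15, 0.0, 1.0, 0.25, -0.0, 0.14, 0.0, 1.0, 0.25]
```

Request:
arm_command(motion=[-0.02,0.14,-0.01,1,0.25,-0.01,0.15,0,1,0.25,0,0.14,0,1,0.25,-0.01,0.15,0,1,0.25,0,0.14,0,1,0.25])

```text
time_s: 11.12
tcp_pos: [0.4868, -0.1246, 0.3478]
tcp_rot: [[-0.915, 0.402, -0.002], [0.402, 0.915, -0.001], [0.002, -0.002, -1.0]]
contact_force: [-3.3, -5.2, 0.0]
opening: 0.022
```

```bash
python3 -c "
from h import *
print(needle());turn(5)"
```

```text
(np.float64(2.791696346509498), np.float32(98.57695), np.float32(228.23529))
t 11.17 az 155.8 r 62.5 z 0.348 yaw 156.0 j6 -1.54 F [-0.4  0.2 -0.6]
[-0.02, 0.14, -0.01, 1.0, 0.25, -0.01, 0.15, 0.0, 1.0, 0.25, -0.0, 0.14, 0.0, 1.0, 0.25, -0.01, 0.15, 0.0, 1.0, 0.25, -0.0, 0.14, 0.0, 1.0, 0.25]
```

Request:
arm_command(motion=[-0.01,0.15,0,1,0.25,-0.01,0.14,0,1,0.25,0,0.15,0,1,0.25,-0.01,0.14,0,1,0.25,0,0.15,0,1,0.25])

```text
time_s: 11.58
tcp_pos: [0.4986, -0.1063, 0.3477]
tcp_rot: [[-0.723, 0.691, -0.004], [0.691, 0.723, -0.001], [0.002, -0.003, -1.0]]
contact_force: [-4.3, -4.3, 2.5]
opening: 0.0222
```

```bash
python3 -c "
from h import *
print(needle());turn(5)"
```

```text
(np.float64(2.792448053011858), np.float32(99.06484), np.float32(228.53047))
t 11.63 az 135.6 r 62.6 z 0.348 yaw 136.1 j6 -1.15 F [-0.2 -1.  -0.8]
[-0.03, 0.14, -0.01, 1.0, 0.25, -0.0, 0.15, 0.0, 1.0, 0.25, -0.01, 0.14, 0.0, 1.0, 0.25, -0.0, 0.15, 0.0, 1.0, 0.25, -0.01, 0.14, 0.0, 1.0, 0.25]
```

Request:
arm_command(motion=[-0.02,0.14,0,1,0.25,-0.01,0.15,0,1,0.25,0,0.14,0,1,0.25,-0.01,0.15,0,1,0.25,0,0.14,0,1,0.25])

```text
time_s: 12.05
tcp_pos: [0.5161, -0.0936, 0.3477]
tcp_rot: [[-0.444, 0.896, -0.004], [0.896, 0.444, 0.0], [0.002, -0.004, -1.0]]
contact_force: [-5.5, -2.0, 4.5]
opening: 0.0222
```

```bash
python3 -c "
from h import *
print(needle());turn(5)"
```

```text
(np.float64(2.7818345463185663), np.float32(103.72077), np.float32(229.13751))
t 12.1 az 115.6 r 62.3 z 0.348 yaw 116.1 j6 -0.77 F [ 0.4  0.2 -0.4]
[-0.02, 0.14, -0.01, 1.0, 0.25, -0.0, 0.15, 0.0, 1.0, 0.25, -0.01, 0.14, 0.0, 1.0, 0.25, -0.01, 0.15, 0.0, 1.0, 0.25, -0.0, 0.14, 0.0, 1.0, 0.25]
```

Request:
arm_command(motion=[-0.02,0.14,0,1,0.25,-0.01,0.15,0,1,0.25,0,0.14,0,1,0.25,-0.01,0.15,0,1,0.25,0,0.14,0,1,0.25])

```text
time_s: 12.52
tcp_pos: [0.5369, -0.0877, 0.3476]
tcp_rot: [[-0.111, 0.994, -0.005], [0.994, 0.111, 0.001], [0.002, -0.004, -1.0]]
contact_force: [-6.6, -1.2, 4.8]
opening: 0.0219
```

```bash
python3 -c "
from h import *
print(needle());turn(5)
save('scene','s12.png',(240,130,400,310),3.3)"
```

```text
(np.float64(2.781058808217693), np.float32(103.137764), np.float32(229.09027))
t 12.57 az 95.6 r 62.1 z 0.348 yaw 96.1 j6 -0.4 F [ 0.   1.  -0.2]
[-0.01, 0.14, -0.01, 1.0, 0.25, -0.01, 0.15, -0.0, 1.0, 0.25, -0.0, 0.14, -0.0, 1.0, 0.25, -0.01, 0.15, -0.0, 1.0, 0.25, -0.01, 0.14, -0.0, 1.0, 0.25]
```

View pics/s12.png

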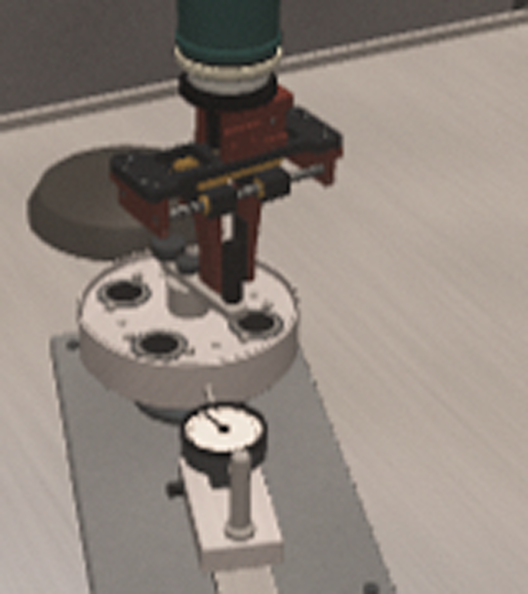

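Crank follows in the cage; the dial is clear at (224,430). Going on.

Request:
arm_command(motion=[-0.01,0.14,0,1,0.25,-0.01,0.15,0,1,0.25,0,0.14,0,1,0.25,-0.01,0.15,0,1,0.25,0,0.14,0,1,0.25])

```text
time_s: 13.03
tcp_pos: [0.5585, -0.089, 0.3476]
tcp_rot: [[0.235, 0.972, -0.004], [0.972, -0.235, 0.002], [0.001, -0.004, -1.0]]
contact_force: [-5.8, 1.4, 4.0]
opening: 0.0221
```

```bash
python3 -c "
from h import *
print(needle());turn(5)"
```

```text
(np.float64(2.7679487470002724), np.float32(103.82995), np.float32(229.0722))
t 13.08 az 75.5 r 62.2 z 0.348 yaw 76.1 j6 -0.04 F [ 0.6  0.5 -0.2]
[-0.01, 0.14, -0.01, 1.0, 0.25, -0.01, 0.15, -0.0, 1.0, 0.25, -0.01, 0.14, -0.0, 1.0, 0.25, -0.0, 0.15, -0.0, 1.0, 0.25, -0.01, 0.14, -0.0, 1.0, 0.25]
```

Request:
arm_command(motion=[-0.01,0.14,0,1,0.25,-0.01,0.15,0,1,0.25,0,0.14,0,1,0.25,-0.01,0.15,0,1,0.25,0,0.14,0,1,0.25])

```text
time_s: 13.5
tcp_pos: [0.5783, -0.0977, 0.3475]
tcp_rot: [[0.553, 0.833, -0.003], [0.833, -0.553, 0.002], [-0.0, -0.004, -1.0]]
contact_force: [-5.7, 3.2, 3.4]
opening: 0.0221
```

```bash
python3 -c "
from h import *
print(needle());turn(5)"
```

```text
(np.float64(2.765998540235977), np.float32(102.910675), np.float32(228.44463))
t 13.55 az 55.4 r 62.3 z 0.348 yaw 56.2 j6 0.3 F [ 0.2  0.  -0.6]
[-0.02, 0.14, -0.01, 1.0, 0.25, -0.0, 0.15, -0.0, 1.0, 0.25, -0.01, 0.14, -0.0, 1.0, 0.25, -0.01, 0.15, -0.0, 1.0, 0.25, -0.0, 0.14, -0.0, 1.0, 0.25]
```

Request:
arm_command(motion=[-0.01,0.14,0,1,0.25,-0.01,0.15,0,1,0.25,0,0.14,0,1,0.25,-0.01,0.15,0,1,0.25,0,0.14,0,1,0.25])

```text
time_s: 13.97
tcp_pos: [0.5941, -0.1125, 0.3476]
tcp_rot: [[0.804, 0.594, -0.003], [0.594, -0.804, 0.003], [-0.0, -0.004, -1.0]]
contact_force: [-2.6, 3.8, 2.2]
opening: 0.022
```

```bash
python3 -c "
from h import *
print(needle());turn(5)"
```

```text
(np.float64(2.7596127634964294), np.float32(108.59264), np.float32(228.96654))
t 14.02 az 35.5 r 62.4 z 0.348 yaw 36.2 j6 0.64 F [ 0.2 -0.9 -0.7]
[-0.02, 0.14, -0.01, 1.0, 0.25, -0.01, 0.15, -0.0, 1.0, 0.25, -0.0, 0.14, -0.0, 1.0, 0.25, -0.01, 0.15, -0.0, 1.0, 0.25, -0.01, 0.14, -0.0, 1.0, 0.25]
```

Request:
arm_command(motion=[-0.02,0.14,0,1,0.25,-0.01,0.15,0,1,0.25,0,0.14,0,1,0.25,-0.01,0.15,0,1,0.25,-0.01,0.14,0,1,0.25])

```text
time_s: 14.43
tcp_pos: [0.6034, -0.132, 0.3477]
tcp_rot: [[0.959, 0.283, -0.001], [0.283, -0.959, 0.003], [-0.0, -0.003, -1.0]]
contact_force: [-2.2, 5.8, 1.5]
opening: 0.022
```

```bash
python3 -c "
from h import *
print(needle());turn(5)"
```

```text
(np.float64(2.732245335909455), np.float32(98.12598), np.float32(228.55693))
t 14.48 az 15.4 r 62.0 z 0.348 yaw 16.2 j6 0.96 F [-0.1 -0.9  0.4]
[-0.01, 0.14, -0.01, 1.0, 0.25, -0.01, 0.15, 0.0, 1.0, 0.25, -0.0, 0.14, 0.0, 1.0, 0.25, -0.01, 0.15, 0.0, 1.0, 0.25, -0.01, 0.14, 0.0, 1.0, 0.25]
```

Request:
arm_command(motion=[-0.02,0.14,0,1,0.25,-0.01,0.15,0,1,0.25,0,0.14,0,1,0.25,-0.01,0.15,0,1,0.25,-0.01,0.14,0,1,0.25])

```text
time_s: 14.9
tcp_pos: [0.6054, -0.1535, 0.3477]
tcp_rot: [[0.998, -0.061, 0.0], [-0.061, -0.998, 0.003], [0.0, -0.003, -1.0]]
contact_force: [-0.9, 5.3, 0.3]
opening: 0.022
```

```bash
python3 -c "
from h import *
print(needle());turn(5)"
```

```text
(np.float64(2.74494050913218), np.float32(96.92044), np.float32(228.09177))
t 14.95 az -4.7 r 61.7 z 0.348 yaw -3.8 j6 1.28 F [ 0.1 -0.3 -0.1]
[0.0, 0.14, -0.01, 1.0, 0.25, -0.0, 0.15, 0.0, 1.0, 0.25, -0.01, 0.14, 0.0, 1.0, 0.25, -0.01, 0.15, 0.0, 1.0, 0.25, -0.01, 0.14, 0.0, 1.0, 0.25]
```

Request:
arm_command(motion=[-0.02,0.14,0,1,0.25,-0.01,0.15,0,1,0.25,0,0.14,0,1,0.25,-0.01,0.15,0,1,0.25,-0.01,0.14,0,1,0.25])

```text
time_s: 15.37
tcp_pos: [0.6, -0.1744, 0.3478]
tcp_rot: [[0.917, -0.399, 0.002], [-0.399, -0.917, 0.002], [0.001, -0.003, -1.0]]
contact_force: [2.3, 6.3, -0.9]
opening: 0.0221
```

```bash
python3 -c "
from h import *
print(needle());turn(5)"
```

```text
(np.float64(2.743709097478475), np.float32(96.91745), np.float32(227.8289))
t 15.42 az -24.8 r 61.4 z 0.348 yaw -23.8 j6 1.59 F [ 0.4  0.7 -0.7]
[0.01, 0.14, -0.01, 1.0, 0.25, -0.01, 0.15, 0.0, 1.0, 0.25, -0.0, 0.14, 0.0, 1.0, 0.25, -0.01, 0.15, 0.0, 1.0, 0.25, -0.01, 0.14, 0.0, 1.0, 0.25]
```

Request:
arm_command(motion=[0,0.14,0,1,0.25,0,0.15,0,1,0.25,0,0.14,0,1,0.25,-0.01,0.15,0,1,0.25,-0.01,0.14,0,1,0.25])

```text
time_s: 15.83
tcp_pos: [0.5887, -0.1924, 0.3479]
tcp_rot: [[0.725, -0.688, 0.003], [-0.688, -0.725, 0.002], [0.001, -0.003, -1.0]]
contact_force: [4.2, 4.9, -2.8]
opening: 0.0218
```

```bash
python3 -c "
from h import *
print(needle());turn(5)"
```

```text
(np.float64(4.164095262372643), np.float32(133.94629), np.float32(226.08884))
t 15.88 az -44.6 r 62.0 z 0.348 yaw -43.8 j6 1.9 F [ 0.6  0.2 -0.9]
[-0.01, 0.14, -0.01, 1.0, 0.25, -0.0, 0.15, 0.0, 1.0, 0.25, -0.01, 0.14, 0.0, 1.0, 0.25, -0.01, 0.15, 0.0, 1.0, 0.25, -0.01, 0.14, 0.0, 1.0, 0.25]
```

Request:
arm_command(motion=[0,0.14,0,1,0.25,0,0.15,0,1,0.25,0,0.14,0,1,0.25,-0.01,0.15,0,1,0.25,-0.01,0.14,0,1,0.25])

```text
time_s: 16.3
tcp_pos: [0.5716, -0.2058, 0.3479]
tcp_rot: [[0.446, -0.895, 0.003], [-0.895, -0.446, 0.0], [0.001, -0.003, -1.0]]
contact_force: [4.0, 3.4, -3.4]
opening: 0.022
```

```bash
python3 -c "
from h import *
print(needle());turn(5)"
```

```text
(np.float64(3.0237945244011497), np.float32(89.57142), np.float32(228.11584))
t 16.35 az -64.8 r 62.7 z 0.348 yaw -63.7 j6 2.22 F [-0.4  0.3 -0.1]
[-0.03, 0.14, -0.0, 1.0, 0.25, -0.01, 0.15, -0.0, 1.0, 0.25, -0.01, 0.14, -0.0, 1.0, 0.25, -0.0, 0.15, -0.0, 1.0, 0.25, -0.01, 0.14, -0.0, 1.0, 0.25]
```

Request:
arm_command(motion=[0,0.14,0,1,0.25,0,0.15,0,1,0.25,0,0.14,0,1,0.25,-0.01,0.15,0,1,0.25,-0.01,0.14,0,1,0.25])

```text
time_s: 16.77
tcp_pos: [0.5512, -0.2123, 0.3481]
tcp_rot: [[0.113, -0.994, 0.004], [-0.994, -0.113, -0.001], [0.001, -0.004, -1.0]]
contact_force: [5.9, 1.2, -3.7]
opening: 0.0221
```

```bash
python3 -c "
from h import *
print(needle());turn(5)
save('scene','s13.png',(240,130,400,310),3.3)"
```

```text
(np.float64(2.7653454693841013), np.float32(102.55143), np.float32(227.96295))
t 16.82 az -84.2 r 63.2 z 0.348 yaw -83.7 j6 2.55 F [ 0.8  0.3 -0.6]
[-0.05, 0.14, 0.0, 1.0, 0.25, -0.0, 0.15, 0.0, 1.0, 0.25, -0.01, 0.14, 0.0, 1.0, 0.25, -0.01, 0.15, 0.0, 1.0, 0.25, -0.0, 0.14, 0.0, 1.0, 0.25]
```

View pics/s13.png

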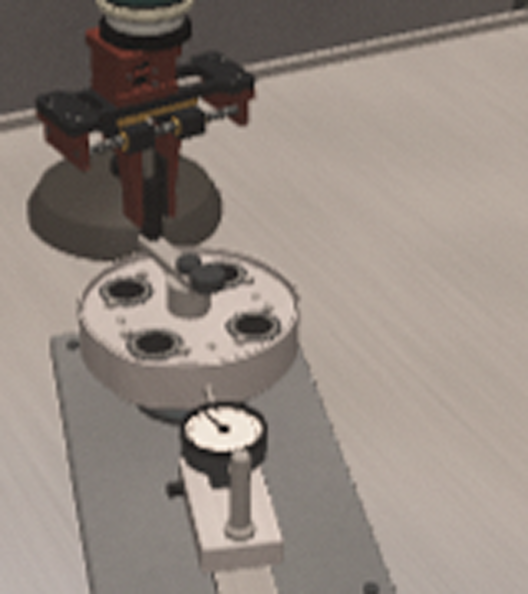

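Request:
arm_command(motion=[-0.05,0.14,0,1,0.25,-0.01,0.15,0,1,0.25,-0.01,0.14,0,1,0.25,-0.01,0.15,0,1,0.25,0,0.14,0,0,0.25])

```text
time_s: 17.28
tcp_pos: [0.5297, -0.2097, 0.3483]
tcp_rot: [[-0.165, -0.986, 0.004], [-0.986, 0.165, -0.002], [0.002, -0.004, -1.0]]
contact_force: [5.8, -1.2, -5.5]
opening: 0.0221
```

```bash
python3 - <<'E'
from h import *
print(needle());turn(6)
s=state();y=np.arctan2(s["tcp_rot"][1,0],s["tcp_rot"][0,0])
p=s["tcp_pos"][:2].copy();a=az()[0]
for i in range(6):
    t=np.radians(a-4*(i+1));q=AX+.062*np.array([np.cos(t),np.sin(t)]);w=(q-p)/.03;p=q
    print(np.round([w@[np.cos(y),np.sin(y)],w@[np.sin(y),-np.cos(y)]],2))
E
```

```text
(np.float64(2.7677000142433106), np.float32(102.13021), np.float32(227.84436))
t 17.33 az -104.3 r 61.9 z 0.348 yaw -99.4 j6 2.81 F [-1.2  0.  -0.8]
[-0.01, 0.14, 0.01, 1.0, 0.25, -0.02, 0.15, -0.0, 1.0, 0.25, -0.02, 0.14, -0.0, 1.0, 0.25, -0.01, 0.14, -0.0, 1.0, 0.25, -0.02, 0.15, -0.0, 1.0, 0.25, -0.02, 0.14, -0.0, 1.0, 0.25]
[-0.01  0.14]
[-0.03  0.14]
[-0.04  0.14]
[-0.05  0.14]
[-0.06  0.13]
[-0.07  0.13]
```

Request:
arm_command(motion=[-0.01,0.14,0,0,0.25,-0.03,0.14,0,0,0.25,-0.04,0.14,0,0,0.25,-0.05,0.14,0,0,0.25,-0.06,0.13,0,0,0.25,-0.07,0.13,0,0,0.25,0,0,0,0,0.25])

```text
time_s: 17.92
tcp_pos: [0.5057, -0.1972, 0.3483]
tcp_rot: [[-0.164, -0.986, 0.001], [-0.986, 0.164, -0.001], [0.001, -0.001, -1.0]]
contact_force: [1.2, -0.5, 0.8]
opening: 0.0215
```

```bash
python3 - <<'E'
from h import *
print(needle());print(az(),state()["joints"])
m=camera_model("wrist")
save("wrist","w14.png");save("top","t14.png",(330,210,410,290),7)
E
```

```text
(np.float64(2.765378470044463), np.float32(101.92057), np.float32(228.11615))
(np.float64(-128.74613018311078), np.float64(0.06121560381948303)) [-4.99058178e-01  3.36686959e-01  1.70193410e+00 -3.67916747e-04
  1.10240731e+00  2.80871030e+00]
```

View pics/w14.png

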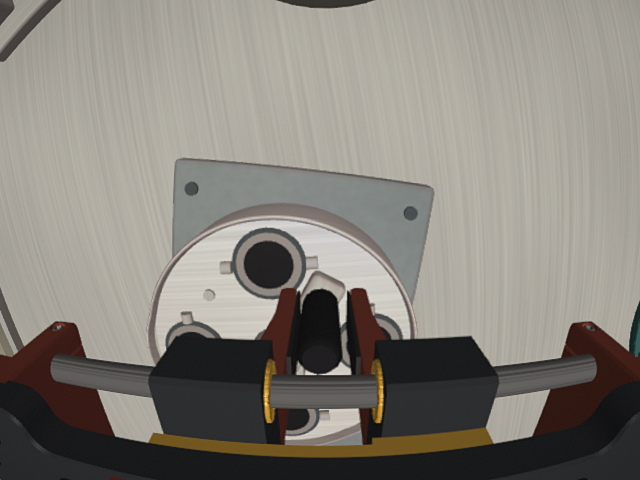

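```bash
python3 -c "
from h import *
turn(16,4)"
```

```text
t 18.07 az -128.7 r 61.3 z 0.348 yaw -99.6 j6 2.81 F [1.5 0.6 0.1]
[0.09, -0.12, 0.01, 0, 0.25, 0.05, -0.13, -0.0, 0, 0.25, 0.05, -0.14, -0.0, 0, 0.25, 0.04, -0.13, -0.0, 0, 0.25, 0.03, -0.15, -0.0, 0, 0.25, 0.01, -0.14, -0.0, 0, 0.25, 0.01, -0.14, -0.0, 0, 0.25, -0.0, -0.15, -0.0, -0.74, 0.25, -0.01, -0.14, -0.0, -1.0, 0.25, -0.0, -0.15, -0.0, -1.0, 0.25, -0.01, -0.14, -0.0, -1.0, 0.25, -0.0, -0.14, -0.0, -1.0, 0.25, -0.01, -0.15, -0.0, -1.0, 0.25, -0.0, -0.14, -0.0, -1.0, 0.25, -0.01, -0.15, -0.0, -1.0, 0.25, -0.0, -0.14, -0.0, -1.0, 0.25]
```

Request:
arm_command(motion=[0.09,-0.12,0,0,0.25,0.05,-0.13,0,0,0.25,0.05,-0.14,0,0,0.25,0.04,-0.13,0,0,0.25,0.03,-0.15,0,0,0.25,0.01,-0.14,0,0,0.25,0.01,-0.14,0,0,0.25,0,-0.15,0,-0.74,0.25])

```text
time_s: 18.73
tcp_pos: [0.5354, -0.2113, 0.3477]
tcp_rot: [[-0.118, -0.993, -0.005], [-0.993, 0.118, 0.001], [-0.0, 0.005, -1.0]]
contact_force: [-6.6, 1.1, 5.3]
opening: 0.022
```

Request:
arm_command(motion=[-0.01,-0.14,0,-1,0.25,0,-0.15,0,-1,0.25,-0.01,-0.14,0,-1,0.25,0,-0.14,0,-1,0.25,-0.01,-0.15,0,-1,0.25,0,-0.14,0,-1,0.25,-0.01,-0.15,0,-1,0.25])

```text
time_s: 19.32
tcp_pos: [0.5655, -0.208, 0.3478]
tcp_rot: [[0.366, -0.931, -0.005], [-0.931, -0.366, -0.001], [-0.001, 0.005, -1.0]]
contact_force: [-6.1, -2.8, 2.9]
opening: 0.0222
```

```bash
python3 -c "
from h import *
print(needle());turn(3,4)"
```

```text
(np.float64(2.7820751127643604), np.float32(102.64948), np.float32(228.32697))
t 19.37 az -68.9 r 62.4 z 0.348 yaw -68.3 j6 2.3 F [0.6 0.  0.7]
[-0.02, -0.14, -0.01, -0.85, 0.25, -0.0, -0.15, 0.0, -1.0, 0.25, -0.01, -0.14, 0.0, -1.0, 0.25]
```

Now fine steps through the bulge.

Request:
arm_command(motion=[-0.02,-0.14,0,-0.85,0.25,0,-0.15,0,-1,0.25,-0.01,-0.14,0,-1,0.25])

```text
time_s: 19.62
tcp_pos: [0.5769, -0.202, 0.3478]
tcp_rot: [[0.541, -0.841, -0.004], [-0.841, -0.541, -0.002], [-0.001, 0.004, -1.0]]
contact_force: [-5.8, -4.5, 2.7]
opening: 0.0221
```

```bash
python3 -c "
from h import *
print(needle(),az());save('scene','s20.png',(280,230,340,290),8)"
```

```text
(np.float64(3.1104851137733736), np.float32(73.11211), np.float32(227.87389)) (np.float64(-57.149933308063346), np.float64(0.06195909243986351))
```

Request:
arm_command(motion=[-0.01,-0.15,0,-1,0.25,-0.01,0,0,0,0.25])

```text
time_s: 19.88
tcp_pos: [0.5812, -0.1985, 0.3479]
tcp_rot: [[0.597, -0.803, -0.001], [-0.803, -0.597, -0.001], [-0.0, 0.001, -1.0]]
contact_force: [-1.8, -0.7, 0.9]
opening: 0.0221
```

```bash
python3 -c "
from h import *
print(needle(),az());save('scene','s21.png',(280,230,340,290),8)"
```

```text
(np.float64(3.7204647663490276), np.float32(100.87207), np.float32(227.69583)) (np.float64(-52.73249805571486), np.float64(0.06143579886877021))
```

Request:
arm_command(motion=[-0.01,-0.15,0,-1,0.25,0,0,0,0,0.25])

```text
time_s: 20.15
tcp_pos: [0.5846, -0.1953, 0.3479]
tcp_rot: [[0.651, -0.759, -0.0], [-0.759, -0.651, -0.0], [-0.0, 0.0, -1.0]]
contact_force: [-0.2, -0.9, 0.1]
opening: 0.0219
```

```bash
python3 -c "
from h import *
print(needle(),az());save('scene','s22.png',(280,230,340,290),8);turn(3,4)"
```

```text
(np.float64(4.045390807970116), np.float32(134.03027), np.float32(226.76387)) (np.float64(-48.278894515305865), np.float64(0.061252726204478435))
t 20.25 az -48.3 r 61.2 z 0.348 yaw -49.6 j6 2.0 F [-0.4 -1.4  0.9]
[0.02, -0.14, -0.0, -1.0, 0.25, -0.01, -0.15, -0.0, -1.0, 0.25, -0.01, -0.14, -0.0, -1.0, 0.25]
```

View pics/s22.png

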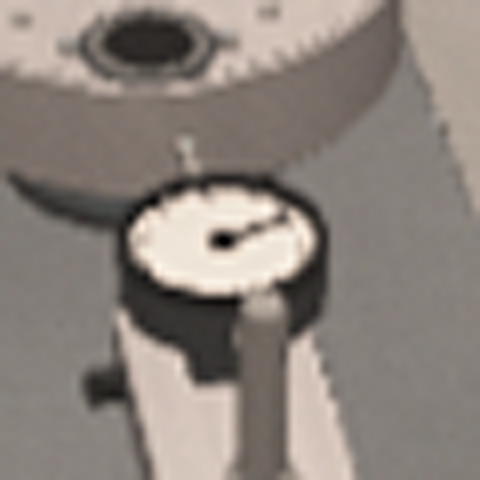

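Request:
arm_command(motion=[0.02,-0.14,0,-1,0.25,0,0,0,0,0.25])

```text
time_s: 20.42
tcp_pos: [0.5882, -0.1929, 0.3479]
tcp_rot: [[0.702, -0.712, -0.0], [-0.712, -0.702, -0.0], [-0.0, 0.0, -1.0]]
contact_force: [-1.3, -1.3, 0.0]
opening: 0.022
```

```bash
python3 -c "
from h import *
print(needle(),az());save('scene','s23.png',(280,230,340,290),8)"
```

```text
(np.float64(4.2075435120399876), np.float32(133.9836), np.float32(226.11389)) (np.float64(-44.363151482375756), np.float64(0.062011713810844096))
```

Request:
arm_command(motion=[-0.01,-0.15,0,-1,0.25,0,0,0,0,0.25])

```text
time_s: 20.68
tcp_pos: [0.5914, -0.1894, 0.3479]
tcp_rot: [[0.75, -0.662, 0.0], [-0.662, -0.75, -0.0], [0.0, -0.0, -1.0]]
contact_force: [0.5, -1.1, -0.4]
opening: 0.0217
```

```bash
python3 -c "
from h import *
print(needle(),az());save('scene','s24.png',(280,230,340,290),8)"
```

```text
(np.float64(4.223286561420184), np.float32(139.87096), np.float32(225.88887)) (np.float64(-40.034830313452495), np.float64(0.06197505868521343))
```

Request:
arm_command(motion=[-0.01,-0.15,0,-1,0.25,0,0,0,0,0.25])

```text
time_s: 20.95
tcp_pos: [0.5941, -0.1859, 0.348]
tcp_rot: [[0.794, -0.608, 0.0], [-0.608, -0.794, -0.0], [0.0, -0.0, -1.0]]
contact_force: [0.4, -0.6, 0.4]
opening: 0.0217
```

```bash
python3 -c "
from h import *
print(needle(),az());save('scene','s25.png',(280,230,340,290),8)"
```

```text
(np.float64(4.047649324281179), np.float32(134.37155), np.float32(226.74664)) (np.float64(-35.85631883688011), np.float64(0.061942443274335734))
```

Request:
arm_command(motion=[-0.01,-0.15,0,-1,0.25,0,0,0,0,0.25])

```text
time_s: 21.22
tcp_pos: [0.5966, -0.1821, 0.348]
tcp_rot: [[0.835, -0.551, 0.0], [-0.551, -0.835, 0.0], [0.0, -0.0, -1.0]]
contact_force: [-0.1, -1.0, -0.3]
opening: 0.0217
```

```bash
python3 -c "
from h import *
print(needle(),az());save('scene','s26.png',(280,230,340,290),8);turn(3,4)
cv2.imwrite('pics/m.png',np.hstack([cv2.imread('pics/s%d.png'%i)[150:330,100:350] for i in (23,24,25)]))"
```

```text
(np.float64(3.7431386613916984), np.float32(109.91289), np.float32(227.48026)) (np.float64(-31.68106855603348), np.float64(0.061898663096971826))
t 21.32 az -31.7 r 61.9 z 0.348 yaw -33.6 j6 1.75 F [-0.6  0.5 -0.4]
[-0.01, -0.14, 0.0, -1.0, 0.25, -0.01, -0.15, 0.0, -1.0, 0.25, -0.01, -0.14, 0.0, -1.0, 0.25]
```

View pics/m.png

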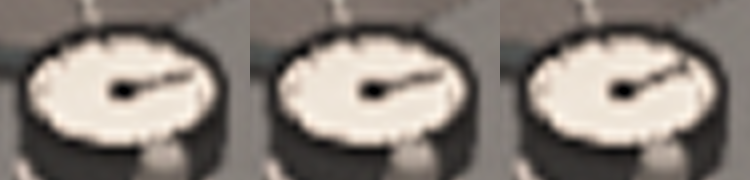

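```bash
python3 -c "
from h import *
turn(4,-4)"
```

```text
t 21.32 az -31.7 r 61.9 z 0.348 yaw -33.6 j6 1.75 F [-0.6  0.5 -0.4]
[0.0, 0.14, 0.0, 0.53, 0.25, -0.0, 0.15, 0.0, 1.0, 0.25, -0.01, 0.14, 0.0, 1.0, 0.25, -0.0, 0.15, 0.0, 1.0, 0.25]
```

Request:
arm_command(motion=[0,0.14,0,0.5,0.25,0,0.15,0,1,0.25,0,0.14,0,1,0.25,0,0.1,0,1,0.25,0,0,0,0,0.25])

```text
time_s: 21.73
tcp_pos: [0.5872, -0.1943, 0.348]
tcp_rot: [[0.672, -0.74, 0.002], [-0.74, -0.672, 0.001], [0.0, -0.002, -1.0]]
contact_force: [1.0, 1.3, -0.2]
opening: 0.022
```

```bash
python3 -c "
from h import *
print(needle(),az())
turn(2,-2)"
```

```text
(np.float64(4.20702484487029), np.float32(134.22076), np.float32(226.19235)) (np.float64(-46.11524603515944), np.float64(0.06232672289181254))
t 21.78 az -46.1 r 62.3 z 0.348 yaw -47.5 j6 1.97 F [ 1.3  2.7 -1. ]
[-0.01, 0.07, 0.0, 0.14, 0.25, -0.0, 0.07, 0.0, 0.5, 0.25]
```

Request:
arm_command(motion=[0,0.06,0,0,0.25,0,0,0,0,0.25])

```text
time_s: 21.95
tcp_pos: [0.586, -0.1956, 0.3481]
tcp_rot: [[0.677, -0.736, 0.002], [-0.736, -0.677, 0.001], [0.0, -0.002, -1.0]]
contact_force: [3.8, 2.8, -0.8]
opening: 0.0222
```

```bash
python3 -c "
from h import *
print(needle(),az(),state()['contact_force'])"
```

```text
(np.float64(4.196593777143489), np.float32(135.8748), np.float32(226.15738)) (np.float64(-47.70847461961185), np.float64(0.06239748813486561)) [ 3.78567336  3.83100926 -1.10974367]
```

Request:
arm_command(motion=[0,-0.06,0,0,0.25,0,0,0,0,0.5,0,0,0,0,0.5,0,0,0,0,0.5,0,0,0,0,0.5,0,0,0,0,0.5,0,0,0,0,0.5])

```text
time_s: 22.58
tcp_pos: [0.5868, -0.1948, 0.3479]
tcp_rot: [[0.677, -0.736, -0.0], [-0.736, -0.677, -0.0], [-0.0, 0.0, -1.0]]
contact_force: [0.4, 0.0, -0.0]
opening: 0.0438
```

Request:
arm_command(motion=[0,0,-0.5,0,0.5,0,0,-0.7,0,0.5,0,0,-0.8,0,0.5,0,0,-0.8,0,0.5,0,0,-0.8,0,0.5,0,0,0,0,0.5])

```text
time_s: 23.08
tcp_pos: [0.588, -0.1953, 0.4614]
tcp_rot: [[0.677, -0.736, 0.008], [-0.736, -0.677, -0.004], [0.008, -0.003, -1.0]]
contact_force: [0.7, -1.1, 0.5]
opening: 0.0442
```

```bash
python3 -c "
from h import *
s=state();print(s['time_s'],needle(),s['tcp_pos'],s['opening'])
save('scene','s30.png',(240,130,400,310),3.3);save('wrist','w30.png')"
```

```text
23.0833 (np.float64(4.203197870914681), np.float32(138.04576), np.float32(225.38034)) [ 0.58802118 -0.19530885  0.46137039] 0.04420212378787734
```

View pics/s30.png

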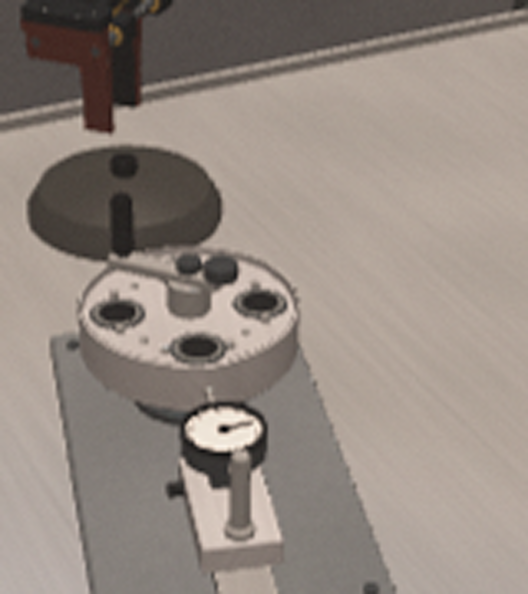

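View pics/w30.png

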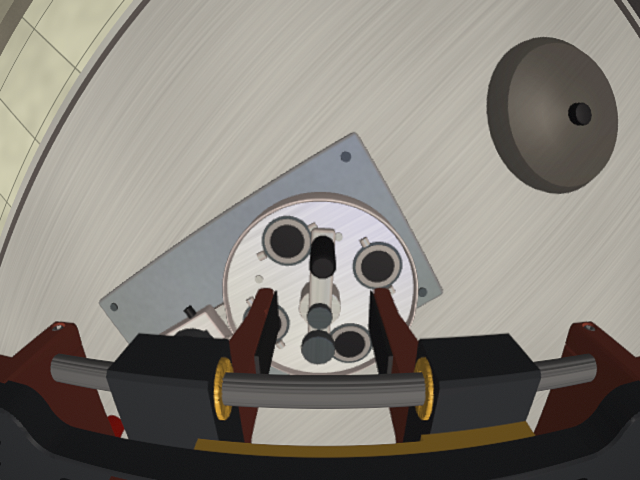

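```bash
python3 -c "
from h import *
print(needle());print(workorder.sign_off(),state()['time_s'])"
```

```text
(np.float64(4.202145309591168), np.float32(138.51895), np.float32(225.3583))
the job is handed in; nothing more can be done
the job is handed in; nothing more can be done
```

The rotor is standing with its highest bulge under the plunger, hands off, and the job is handed in at about 23 s of the 72 s allowed. The hand-in reported no verdict.

- **Indicator:** I slid it in by its post until the needle stood at about 2.7 rad and let go. The reading held after release.
- **Full turn:** I turned the crank clockwise about 366° from the start, with the handle caged loosely between the fingers at 22 mm opening. Wrist forces stayed around 7 N or less. The angle is worked out from the arm pose and the camera pictures, with an error of a few degrees; the turn needed is about 355°.
- **What the needle showed:** A small bulge read about 0.5 rad above the plain rim. The highest one read 4.22 rad against a plain-rim reading of about 2.75. I passed slowly over the top of the high one, came back to it, backed off, opened the fingers and lifted clear.
- **Last checks:** The needle read 4.20 rad twice, about 1 s apart, which is within about 0.02 rad (0.04 mm) of the highest reading. The gripper was clear of everything.
- **Disagreement:** The rise I measured at the high bulge, about 1.45 rad or 2.8 mm, is less than the stated 3.5 mm. I put this down to the small picture of the dial in the scene camera. The readings on either side of the top were symmetric, so I trust where the peak is more than the exact height.

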